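# Trace and tally the seams of a flange plate

### The arm

A 6-joint arm with a two-finger parallel gripper is mounted at the origin on the work surface. World frame = base frame: x ahead of the robot, y to its left, z up, the work surface at z = 0. Lengths are in mm, angles in rad, forces in N, time in s.
With the tool pointing down it reaches from about 300 to 775 mm from the base axis. Payload 14.6 kg.
Tool frame: the origin (TCP) lies midway between the tips of the shut fingers; the grasp point (between the pads) lies 19 mm behind it (manip.grasp_offset is the distance from the TCP to the grasp point, in mm); z points along the fingers, y is the line along which they close (so a half turn about z gives the same grasp; the last joint's range is limited). The gripper opens to 94 mm and grips with 3 to 60 N. Pads are 16 mm wide; open, the fingers measure 119 mm over their backs; the gripper's body (75 mm by 177 mm) begins 78 mm behind the grasp point.
Start: joints at [-1.248, 0.3, 1.521, -0, 1.321, -0.067], TCP at [208.994, -508.734, 205.446] pointing down, gripper open.
Joint ranges: [-3.03, 3.03], [-0.79, 2.21], [0.23, 2.52], [-1.04, 4.18], [0, 3.07], [-2.55, 2.55]. Speed limits (rad/s): [2.22, 2.22, 2.57, 3.14, 3.14, 3.14].

### API

Orientations are given as [roll, pitch, yaw] about the fixed x, y, z axes, in that order (R = Rz(yaw) Ry(pitch) Rx(roll)).
In Python, from cell import manip, viewer gives the robot as it stands. The module is installed in compiled form; this text tells all that it offers.
- The arm moves only by the tool move_arm, never from a script. Its argument "moves" is a list of rows, each a list of 4 numbers: the shift along the tool's x, y, z in m, then the turn about the tool's z in rad. A call has 1 to 12 rows; each row is the pose to reach, as a shift and turn from the pose commanded when the call began, along the tool's axes at that moment; what a row does not reach only later rows make up. A row lasts 1/10 s, in which the tool goes at most 50 mm and 8.59 degrees, less where a joint would pass 70% of its speed; a pose out of reach is approached as far as the arm can. A call with a gripper value outside its range is refused whole. "jaw" is the finger opening in m, from 0 to 0.094, set as the call begins (left out, the last holds). The fingers move at their own pace and stop on an object; "squeeze" is the grip in N (left out, the last holds). Time passes only in rows, so rows that repeat a pose let the fingers close. It gives the time, the measured TCP pose, the force, the opening and the grip force at its end, in the units of the state.
- manip.read_state(): the state, without advancing time (a new reading comes with each control period).
- viewer.camera(name): name is "scene" or "side" or "wrist"; returns a dict with "frame" (400x640x3 uint8, blue, green, red), "z_map" (400x640 float32, mm along the optical axis (not along the pixel's ray), 0 where there is no reading), "fx", "fy", "cx", "cy" (pixels), "D" ([k1, k2, p1, p2, k3] as OpenCV has them; the pictures are not rectified), "origin" and "orientation" of the camera in the world. Camera axes: x right, y down, z forward; pixel columns grow to the right and rows downward; lengths in mm; the calibration is good to about 2 mm. A picture is of the moment at which its call begins.
- manip.sign_off(): hands the job in; it is judged then, once.
The state is a dict: "clock": time; "joints": joint angles; "qd": joint speeds; "effort": joint torques, N m; "eef_pos": TCP position; "eef_rot": TCP orientation; "wrist_force": force on the tool from outside, world axes, zero at the start; "moment": the same for the moment, N m; "finger_gap": finger opening in mm; "finger_force": force on a finger pad.
Only numpy, scipy, OpenCV 4.12 (cv2) and the standard library are available. Lean on these libraries where they do the work, as an engineer would, in place of code of your own. Each camera call takes 0.05 s, during which the arm holds its last target. There are 200 camera calls.

### The job

Clear every orange seam guard off the flange plate (or from wherever it has got to) into the blue tray, then set the plate flat in the squaring fixture with its red edge flush on the long bar and its end home against the end stop. With the stylus tip touching the bottom of the groove, trace the red seam slowly, no faster than 3 cm/s, from its white dot to its black dot, then swing the counter lever fully to its stop and let it spring back. Turn the plate so that its blue edge is flush on the bar and home against the end stop, trace the blue seam in the same way, swing the counter lever again, and finish with the stylus upright in its stand, the plate still in the fixture, all guards in the tray, and the steel tubes, tape and screwdriver left alone.

Things in the scene. Friction and masses are not known exactly. Their poses are not given: they have to be found in the camera images.
- plate: loose aluminium plate 120 x 120 x 20 mm, 0.8 kg, with a central round steel neck (diameter 44, 45 mm tall, top at 65 mm) to hold it by. A seam groove runs round its top, 10 wide, 5 deep, centre line 50 mm from the plate's centre, floor at 15 mm; outside it a rim 5 mm wide. Origin: centre of underside, z up. Rim and seam on the +x side are red, on the -y side blue
- red_start (a point): white dot on the groove floor where the red seam pass starts, plate frame (50, 35, 15) mm
- red_mid (a point): middle of the red seam, plate frame (50, 0, 15) mm
- red_end (a point): black dot on the groove floor where the red seam pass ends, plate frame (50, -35, 15) mm
- blue_start (a point): white dot on the groove floor where the blue seam pass starts, plate frame (35, -50, 15) mm
- blue_mid (a point): middle of the blue seam, plate frame (0, -50, 15) mm
- blue_end (a point): black dot on the groove floor where the blue seam pass ends, plate frame (-35, -50, 15) mm
- red_corner (a point): lower outer corner of the plate at the end of the red edge, plate frame (60, -60, 0) mm: it goes into the fixture's corner when the red edge is on the bar
- blue_corner (a point): lower outer corner of the plate at the end of the blue edge, plate frame (-60, -60, 0) mm: it goes into the fixture's corner when the blue edge is on the bar
- fixture: fixed L-shaped steel fixture, 18 mm high. Origin: its inside corner at bench level. Long bar: inner face x = 0, from y = -22 to 158 mm, 22 mm thick on the +x side. Short end stop: inner face y = 0, from x = -90 to 0, 22 mm thick on the -y side. The seated plate fills x -120..0, y 0..120 mm, flat on the bench; both passes run towards the end stop
- stylus: loose yellow stylus 130 mm long, 80 g: steel tip and shank of diameter 5 to 8 mm, 50 mm long, below a square grip 16 x 16 mm, 80 mm long (from 50 to 130 mm above the tip). Origin: the point of the tip; z runs up the stylus. It starts upright in the stand
- stand: fixed grey stylus stand, 70 x 70 x 60 mm, with a 14 mm square hole in its top; origin: centre of its underside. The stylus hangs in the hole by the shoulder of its grip, its tip then 10 mm above the bench
- tray: fixed blue open tray, 170 (x) x 150 (y) x 35 mm, walls and floor 5 mm; origin: centre of its underside
- lever_knob (a point): point on the counter lever's red upright knob (diameter 14 mm, 36 mm tall, from 47 to 83 mm above the bench), at 66 mm above the bench, 50 mm from the lever's pivot
- lever_hinge (a point): vertical pivot axis of the lever, on top of the fixed grey tally counter (70 x 70 x 36 mm, centred under the pivot), 41 mm above the bench
- lever (a joint): swing of the counter lever, rad: 0 at rest, 1.0 at its stop; seen from above it swings clockwise from rest to stop about lever_hinge against a spring (about 5 N at the knob) and springs back when let go
- guard1: loose orange plastic seam guard, a block 34 x 20 x 24 mm (x, y, z), 30 g, standing across one of the plate's seams at the start; origin: centre of its underside. May be absent
- guard2: loose orange plastic seam guard, a block 34 x 20 x 24 mm (x, y, z), 30 g, standing across one of the plate's seams at the start; origin: centre of its underside. May be absent
- guard3: loose orange plastic seam guard, a block 34 x 20 x 24 mm (x, y, z), 30 g, standing across one of the plate's seams at the start; origin: centre of its underside. May be absent
- guard4: loose orange plastic seam guard, a block 34 x 20 x 24 mm (x, y, z), 30 g, standing across one of the plate's seams at the start; origin: centre of its underside. May be absent
- tube_a: bystander: upright flanged steel tube, diameter 84 mm, 112 mm tall; origin: centre of its underside
- tube_b: bystander: upright flanged steel tube, diameter 84 mm, 112 mm tall; origin: centre of its underside
- tape: bystander: roll of amber tape, diameter 90 mm, 20 mm high
- driver: bystander: green-handled screwdriver lying on the bench
Things that resemble listed ones, but are neither listed nor needed, are in the scene too. Several things have the shape of the stylus; the one meant has the colours described above. What is shaped like the plate but green is not meant.

How it is judged (in metres and radians):
On the way, in this order (a step that is already met when the one before it is completed fails the run):
1. every seam guard lies in the blue tray (x of guard1 in the frame of tray between -0.08 and 0.08 m and y of guard1 in the frame of tray between -0.07 and 0.07 m and z of each of guard1, guard2, guard3, guard4 in the frame of tray below 0.034 m and x of guard2 in the frame of tray between -0.08 and 0.08 m and y of guard2 in the frame of tray between -0.07 and 0.07 m and x of guard3 in the frame of tray between -0.08 and 0.08 m and y of guard3 in the frame of tray between -0.07 and 0.07 m and x of guard4 in the frame of tray between -0.08 and 0.08 m and y of guard4 in the frame of tray between -0.07 and 0.07 m), for 0.3 s.
2. plate seated, red edge on the bar, and stylus tip touching the white start dot of the red seam (distance between red_corner and fixture below 0.007 m and angle between the x axis of plate and the x axis of fixture, either way round below 0.05 rad and angle between plate's own z axis and vertical below 0.05 rad and distance between stylus and red_start below 0.006 m and contact force between stylus and plate above 0.2 N), for 0.1 s.
3. tip touching the middle of the red seam (distance between red_corner and fixture below 0.007 m and angle between the x axis of plate and the x axis of fixture, either way round below 0.05 rad and angle between plate's own z axis and vertical below 0.05 rad and distance between stylus and red_mid below 0.006 m and contact force between stylus and plate above 0.2 N), for 0.1 s.
4. tip touching the black end dot of the red seam (distance between red_corner and fixture below 0.007 m and angle between the x axis of plate and the x axis of fixture, either way round below 0.05 rad and angle between plate's own z axis and vertical below 0.05 rad and distance between stylus and red_end below 0.006 m and contact force between stylus and plate above 0.2 N), for 0.1 s.
5. counter lever at its stop (value of joint lever above 0.93 rad), for 0.15 s.
6. plate turned: blue edge on the bar, corner home, lever sprung back (distance between blue_corner and fixture below 0.007 m and angle between the x axis of plate and the y axis of fixture, either way round below 0.05 rad and angle between plate's own z axis and vertical below 0.05 rad and value of joint lever below 0.1 rad and linear speed of plate below 0.02 m/s), for 0.2 s.
7. tip touching the white start dot of the blue seam (distance between blue_corner and fixture below 0.007 m and angle between the x axis of plate and the y axis of fixture, either way round below 0.05 rad and angle between plate's own z axis and vertical below 0.05 rad and distance between stylus and blue_start below 0.006 m and contact force between stylus and plate above 0.2 N), for 0.1 s.
8. tip touching the middle of the blue seam (distance between blue_corner and fixture below 0.007 m and angle between the x axis of plate and the y axis of fixture, either way round below 0.05 rad and angle between plate's own z axis and vertical below 0.05 rad and distance between stylus and blue_mid below 0.006 m and contact force between stylus and plate above 0.2 N), for 0.1 s.
9. tip touching the black end dot of the blue seam (distance between blue_corner and fixture below 0.007 m and angle between the x axis of plate and the y axis of fixture, either way round below 0.05 rad and angle between plate's own z axis and vertical below 0.05 rad and distance between stylus and blue_end below 0.006 m and contact force between stylus and plate above 0.2 N), for 0.1 s.
10. counter lever at its stop again (value of joint lever above 0.93 rad), for 0.15 s.
At the end, for the whole second after the job is handed in: Guards in the tray; plate flat, blue_corner within 7 mm of the fixture corner, edges within 0.05 rad; stylus down in the stand (8 mm, 0.1 rad from upright); lever below 0.1 rad; plate and stylus at rest (all of step 1 and all of step 6 and horizontal distance between stylus and stand below 0.008 m and angle between stylus's own z axis and vertical below 0.1 rad and z of stylus in the frame of stand between 0.005 and 0.016 m and linear speed of stylus below 0.02 m/s); the robot touches nothing.
It fails at once if tube_a pushed more than 3 cm (distance of tube_a from where it was at the start of the episode above 0.03 m).
It fails at once if tube_b pushed more than 3 cm (distance of tube_b from where it was at the start of the episode above 0.03 m).
It fails at once if tape pushed more than 3 cm (distance of tape from where it was at the start of the episode above 0.03 m).
It fails at once if driver pushed more than 3 cm (distance of driver from where it was at the start of the episode above 0.03 m).
It fails at once if stylus moved faster than 8 cm/s with its tip down in the plate's groove (x of stylus in the frame of plate between -0.06 and 0.06 m and y of stylus in the frame of plate between -0.06 and 0.06 m and z of stylus in the frame of plate between 0.005 and 0.0185 m and linear speed of stylus above 0.08 m/s).
Of guard1, guard2, guard3, guard4 only 1 to 3 are there at a start; the rules pass over those that are not, and their reading is None.
At some moment in a run one of guard1, guard2, guard3, guard4 may be knocked a few centimetres aside while the robot is not near it.
It also fails if it takes over 210 s, if anything falls off the work surface, if the arm or the gripper's body presses on something with over 40 N, if the wrist force passes 120 N, or if a joint passes its speed limit or range.

## Working session

There is one attempt and no reset: what is moved stays moved. The work goes in short steps, Python scripts to look and compute and a tool call to move; the robot and the scene stay as the last step left them, time stands still between calls to the robot, and variables do not carry over. Pictures are saved under pics/ and viewed, at most 14 in all, crops included, and the job is handed in when it is done.

Besides the shell and the picture viewer there is one more tool, called after "Request:" in YAML: its name, and indented under it one key for each argument. move_arm: Moves the arm, as the interface text tells. Its arguments: {"type":"object","properties":{"moves":{"type":"array"},"jaw":{"type":"number"},"squeeze":{"type":"number"}},"required":["moves"]}

```bash
mkdir -p pics; ls
python3 - <<'E'
from cell import manip, viewer
import cv2
s=manip.read_state(); print(s)
for n in ("scene","side","wrist"):
    c=viewer.camera(n); cv2.imwrite(f"pics/{n}0.png",c["frame"])
    print(n,{k:c[k] for k in ("fx","fy","cx","cy","D","origin","orientation")}, (c["z_map"]>0).mean())
E
```

```text
pics
{'clock': 0.0, 'joints': array([-1.24760528e+00,  3.00494502e-01,  1.52157088e+00,  1.33385689e-05,
        1.32069545e+00, -6.65797656e-02]), 'qd': array([ 0.00042143,  0.00031517, -0.00093546,  0.00130222,  0.00115976,
        0.00077146]), 'effort': array([ 2.45981873e-04, -5.31799686e+01, -3.52739668e+01,  7.08237151e-02,
        2.44207936e-02, -1.11051977e-04]), 'eef_pos': array([ 208.91580122, -508.49845159,  204.87781049]), 'eef_rot': array([-3.14042793e+00, -9.06102577e-05,  3.89767452e-01]), 'wrist_force': array([-0.11729877,  0.57191006,  0.09079051]), 'moment': array([0.0403392 , 0.01435344, 0.04480855]), 'finger_force': 0.0, 'finger_gap': 93.80824722906884}
scene {'fx': 453.7179365004372, 'fy': 453.7179365004372, 'cx': 321.4827068608996, 'cy': 199.8604727568767, 'D': array([-0.01718299,  0.        ,  0.        ,  0.        ,  0.        ]), 'origin': array([1230.39905433,  336.12698365,  798.7204213 ]), 'orientation': array([-2.32535511, -0.01252166,  2.05699869])} 0.9956328125
side {'fx': 412.8310696277465, 'fy': 412.8310696277465, 'cx': 313.39078313000084, 'cy': 201.04168687041008, 'D': array([-0.03880129,  0.        ,  0.        ,  0.        ,  0.        ]), 'origin': array([369.31417003, 736.11219289, 685.05757896]), 'orientation': array([-2.25699291,  0.01344421, -2.94261297])} 0.99583203125
wrist {'fx': 278.96578799808344, 'fy': 278.96578799808344, 'cx': 319.81926637808823, 'cy': 197.00274335818082, 'D': array([-0.0451707,  0.       ,  0.       ,  0.       ,  0.       ]), 'origin': array([ 286.6247592 , -476.55774475,  383.49982615]), 'orientation': array([ 2.85271597e+00,  1.16371617e-03, -1.18135215e+00])} 0.995953125
```

View pics/scene0.png

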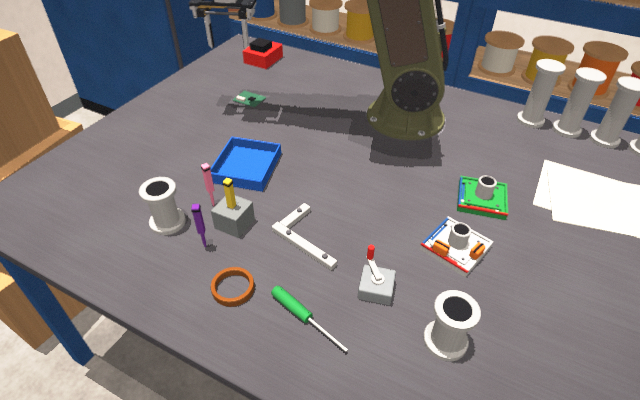

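View pics/side0.png

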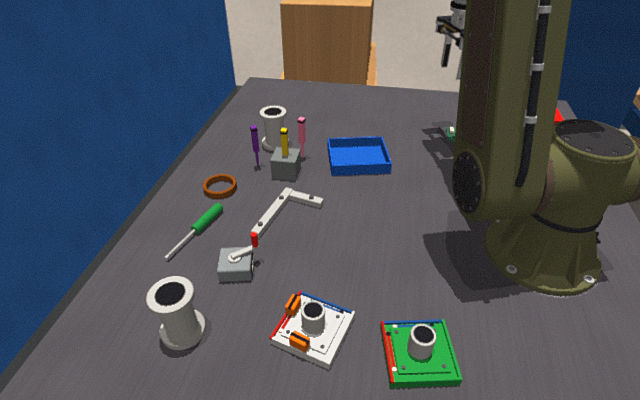

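The scene view shows the tray at (247,163), the yellow stylus in its stand at (232,200), the fixture with its corner near (275,230), the lever knob at (371,253), and the white plate at (458,243) with two orange guards. The side view shows the same things: plate (313,325), guards (293,305) and (300,342), fixture corner (288,192).

```bash
cat > h.py <<'E'
import numpy as np, cv2
from scipy.spatial.transform import Rotation as Rn
from cell import manip, viewer
np.set_printoptions(precision=1,suppress=True)
def K(c): return np.array([[c["fx"],0,c["cx"]],[0,c["fy"],c["cy"]],[0,0,1.]])
def Rm(c): return Rn.from_euler("xyz",c["orientation"]).as_matrix()
def rays(c,uv):
    p=cv2.undistortPoints(np.float64(uv).reshape(-1,1,2),K(c),np.float64(c["D"])).reshape(-1,2)
    return np.c_[p,np.ones(len(p))]@Rm(c).T          # per unit optical depth
def onplane(c,uv,z):
    d=rays(c,uv); return c["origin"]+d*((z-c["origin"][2])/d[:,2])[:,None]
def cloud(c):
    h,w=c["z_map"].shape; u,v=np.meshgrid(np.arange(w),np.arange(h))
    return (c["origin"]+rays(c,np.c_[u.ravel(),v.ravel()])*c["z_map"].reshape(-1,1)).reshape(h,w,3)
def proj(c,P):
    rv=cv2.Rodrigues(Rm(c).T)[0]; t=-Rm(c).T@c["origin"]
    return cv2.projectPoints(np.float64(P).reshape(-1,1,3),rv,t,K(c),np.float64(c["D"]))[0].reshape(-1,2)
HSV={"orange":((5,180,120),(15,255,255)),"red":((0,190,90),(4,255,255)),"blue":((100,170,60),(125,255,255)),
 "yellow":((20,170,80),(32,255,255))}
def mask(c,col):
    return cv2.inRange(cv2.cvtColor(c["frame"],cv2.COLOR_BGR2HSV),*map(np.array,HSV[col]))
def blobs(c,col,amin=12):
    n,l,s,ce=cv2.connectedComponentsWithStats(mask(c,col))
    return [(ce[i],s[i,4],l==i) for i in range(1,n) if s[i,4]>=amin]
def lens(P): # median,percentiles
    return np.median(P,0),np.percentile(P,2,0),np.percentile(P,98,0)
E
python3 - <<'E'
from h import *
for n in ("scene","side"):
    c=viewer.camera(n); X=cloud(c); np.savez(f"c_{n}.npz",X=X,f=c["frame"])
    for col in HSV:
        for ce,a,m in blobs(c,col):
            P=X[m]; md,lo,hi=lens(P)
            if 0<md[0]<900 and -600<md[1]<600 and md[2]>-10: print(n,col,ce,a,md,lo,hi)
    for uv in [(500,150),(400,330),(100,250)]: print(uv,X[uv[1]-0,uv[0]])
E
```

```text
scene orange [439.7 250.1] 110 [521.8 269.9  30.6] [517.6 253.3  18.4] [526.4 284.6  42.5]
scene orange [476.  252.6] 90 [497.8 343.1  35.6] [476.5 331.7  21.9] [503.2 354.7  44.1]
scene orange [231.8 284.5] 342 [810.7 -88.1  17.7] [ 766.5 -129.2   13.3] [850.8 -45.9  20.7]
scene red [481.5 209.3] 91 [330.5 319.5  17.1] [318.4 269.3  12.6] [343.2 374.5  20.6]
scene red [444.6 257.8] 89 [526.4 288.9  17.1] [511.3 227.8  12.8] [540.1 334.5  20.2]
scene red [370.  252.8] 64 [632.4 145.6  66.2] [628.7 139.6  50.1] [634.3 150.8  82.1]
scene blue [246.  162.9] 2612 [ 450.  -302.     4.7] [ 364.  -382.4   -0.4] [ 548.7 -210.    33.5]
scene yellow [227.3 182.6] 18 [ 654.3 -195.   134.6] [ 643.7 -204.1  131.8] [ 657.1 -191.   138.3]
scene yellow [229.8 196.1] 180 [ 654.3 -194.    94.7] [ 642.7 -205.5   61.5] [ 657.4 -191.1  124.9]
(500, 150) [ 27.1 309.1  -4.2]
(400, 330) [731.3 259.6  -1.7]
(100, 250) [ 864.4 -422.    -3.1]
side orange [218.8 183.8] 147 [805.7 -87.4  18. ] [ 763.8 -131.    16. ] [846.6 -45.6  21. ]
side orange [291.9 304.6] 131 [512.2 278.1  41.9] [502.3 256.6  24.8] [523.2 
[... 662 characters left out ...]
.2  13.8] [314.4 293.1  11.6] [327.9 349.3  16.9]
side blue [358.3 155.7] 2140 [ 451.8 -310.3    6.4] [ 363.7 -383.1    0. ] [ 538.8 -207.7   33.3]
side blue [326. 302.] 98 [452.9 242.7  18.8] [405.5 229.4  16.1] [502.1 254.9  20.6]
side blue [412.5 321.3] 143 [282.3 255.7  18. ] [234.1 243.7  14.5] [335.7 267.6  20.5]
side blue [404.9 325.5] 28 [298.3 264.8  13.7] [286.2 260.6  11.2] [311.2 268.5  15.6]
side yellow [283.5 129.8] 26 [ 646.8 -196.9  137.2] [ 639.4 -391.6   29.7] [ 704.8 -190.   139. ]
side yellow [284.1 143.9] 121 [ 645.4 -191.9   96.1] [ 638.6 -196.7   64.6] [ 653.6 -188.3  127.4]
(500, 150) [186.1 111.9 318.3]
(400, 330) [307.5 279.7  19.2]
(100, 250) [1597.3 -340.7 -653.5]
```

Run:
```python
from h import *
XS=[np.load(f"c_{n}.npz")["X"].reshape(-1,3) for n in ("scene","side")]
def rect(name,cx,cy,r,z0,z1):
    for tag,X in zip(("scene","side"),XS):
        P=X[(abs(X[:,0]-cx)<r)&(abs(X[:,1]-cy)<r)&(X[:,2]>z0)&(X[:,2]<z1)]
        if len(P)<8: continue
        rc=cv2.minAreaRect(P[:,:2].astype(np.float32))
        print(name,tag,len(P),np.array(rc[0]),np.array(rc[1]),rc[2],P[:,2].mean(), "box",cv2.boxPoints(rc).round(0).tolist())
rect("plate",470,290,110,15,24)
rect("neck",470,290,60,61,70)
rect("fixture",600,-50,130,14,23)
rect("stand",650,-195,60,55,64)
rect("counter",640,150,70,32,40)
rect("knob",632,145,40,78,90)
rect("tray",450,-300,130,30,39)
rect("tubeA",760,-300,150,100,125)
for tag,X in zip(("scene","side"),XS):
    P=X[(X[:,2]>100)&(X[:,2]<118)&(X[:,0]>300)&(X[:,1]<500)&(X[:,1]>-560)]
    im=np.zeros((130,130),np.uint8); im[(P[:,0]/10).astype(int).clip(0,129),(P[:,1]/10+60).astype(int).clip(0,129)]=255
    n,l,s,ce=cv2.connectedComponentsWithStats(cv2.dilate(im,np.ones((3,3),np.uint8)))
    print(tag,"tall",[(round(ce[i][1]*10),round(ce[i][0]*10-600),s[i,4]) for i in range(1,n)])
```

```text
plate scene 1066 [468.6 297. ] [120.6 124.6] 75.38002014160156 18.43350286261545 box [[393.0, 254.0], [514.0, 223.0], [544.0, 340.0], [424.0, 371.0]]
plate side 1991 [467.8 296.9] [123.9 121.3] 75.4325942993164 18.569166378948612 box [[393.0, 252.0], [511.0, 222.0], [542.0, 342.0], [425.0, 372.0]]
neck scene 223 [468.6 296.2] [43.4 41.7] 29.738006591796875 63.86462101487622 box [[439.0, 304.0], [460.0, 267.0], [498.0, 289.0], [477.0, 325.0]]
neck side 397 [468.1 296.7] [42.3 43.8] 39.408050537109375 64.19294483584868 box [[438.0, 300.0], [466.0, 266.0], [498.0, 293.0], [471.0, 327.0]]
fixture scene 827 [596.1 -57.6] [158.2 257.2] 4.578815460205078 16.71743128945783 box [[507.0, 64.0], [527.0, -192.0], [685.0, -179.0], [665.0, 77.0]]
fixture side 615 [594.9 -52.6] [154.  250.8] 4.340867519378662 16.516660967100687 box [[509.0, 67.0], [528.0, -183.0], [681.0, -172.0], [662.0, 78.0]]
stand scene 535 [ 648.7 -200. ] [72.7 73.4] 3.7102725505828857 57.96950043237032 box [[610.0, -166.0], [615.0, -239.0], [687.0, -234.0], [683.0, -161.0]]
stand side 317 [ 646.6 -198.4] [71.3 74. ] 2.4012398
[... 927 characters left out ...]
[351.0, -243.0], [390.0, -394.0], [555.0, -352.0], [516.0, -200.0]]
tubeA scene 993 [ 687.2 -289. ] [141.4 202.8] 5.64767599105835 110.06612377415844 box [[607.0, -195.0], [627.0, -397.0], [768.0, -383.0], [748.0, -181.0]]
tubeA side 498 [ 683.1 -287.5] [144.4 202.2] 6.084750175476074 110.33722744207428 box [[601.0, -195.0], [622.0, -396.0], [766.0, -380.0], [744.0, -179.0]]
scene tall [(616, -289, np.int32(19)), (642, -203, np.int32(18)), (720, -350, np.int32(108)), (709, 340, np.int32(106)), (736, -219, np.int32(25))]
side tall [(615, -285, np.int32(16)), (639, -201, np.int32(22)), (718, -351, np.int32(104)), (709, 340, np.int32(106)), (731, -216, np.int32(19)), (1285, -395, np.int32(72))]
```

Request:
move_arm:
  moves:
    - [0.555, -0.321, -0.045, 0.39]
    - [0.555, -0.321, -0.045, 0.39]
    - [0.555, -0.321, -0.045, 0.39]
    - [0.555, -0.321, -0.045, 0.39]
    - [0.555, -0.321, -0.045, 0.39]
    - [0.555, -0.321, -0.045, 0.39]
    - [0.555, -0.321, -0.045, 0.39]
    - [0.555, -0.321, -0.045, 0.39]
    - [0.555, -0.321, -0.045, 0.39]
    - [0.555, -0.321, -0.045, 0.39]
    - [0.555, -0.321, -0.045, 0.39]
    - [0.555, -0.321, -0.045, 0.39]

```text
clock: 1.45
eef_pos: [572.0, -36.9, 247.2]
eef_rot: [3.142, -0.0, -0.0]
wrist_force: [-0.4, -0.6, 0.4]
finger_gap: 94.2
finger_force: 0.0
```

```bash
cat >> h.py <<'E'
def go(x,y,z,yaw):
    "shift in tool axes (m) and turn to bring the TCP to x,y,z,yaw"
    s=manip.read_state(); R=Rn.from_euler("xyz",s["eef_rot"]).as_matrix(); y0=s["eef_rot"][2]
    d=R.T@(np.array([x,y,z])-s["eef_pos"])/1000; t=(y0-yaw+np.pi)%(2*np.pi)-np.pi
    print("pos",s["eef_pos"],"yaw %.3f"%y0,"-> row",[round(float(v),4) for v in d]+[round(float(t),4)],"rows>=",round(max(np.linalg.norm(d)/.05,abs(t)/.15),1))
E
python3 -c "
from h import *
print(manip.read_state()['clock']); go(600,0,250,0)"
```

```text
1.45
pos [572.  -36.9 247.2] yaw -0.000 -> row [0.028, -0.0369, -0.0028, -0.0] rows>= 0.9
```

Run:
```python
from h import *
c=viewer.camera("wrist"); cv2.imwrite("pics/w1.png",c["frame"]); X=cloud(c); np.savez("c_w1.npz",X=X,f=c["frame"])
print(c["origin"],c["orientation"])
P0=X.reshape(-1,3)
def rect(name,cx,cy,r,z0,z1,P0=P0):
    P=P0[(abs(P0[:,0]-cx)<r)&(abs(P0[:,1]-cy)<r)&(P0[:,2]>z0)&(P0[:,2]<z1)]
    if len(P)<8: return
    rc=cv2.minAreaRect(P[:,:2].astype(np.float32)); print(name,len(P),np.array(rc[0]),np.array(rc[1]),round(rc[2],2),P[:,2].mean(),np.percentile(P[:,2],95))
rect("plate",470,290,110,15,24); rect("neck",470,290,60,61,70); rect("stand",648,-199,50,55,64)
rect("counter",662,178,60,32,40); rect("knob",628,145,30,76,90); rect("tray",454,-298,130,30,39); rect("stylus",648,-199,30,125,150)
for col in ("orange","yellow","red"):
  for ce,a,m in blobs(c,col):
    md,lo,hi=lens(X[m]); print(col,ce,a,md,lo,hi)
# fixture faces: lines through inner edges of the top
F=P0[(P0[:,0]>500)&(P0[:,0]<700)&(P0[:,1]>-125)&(P0[:,1]<90)&(P0[:,2]>14)&(P0[:,2]<23)]
rc=cv2.minAreaRect(F[:,:2].astype(np.float32)); print("fix",np.array(rc[0]),np.array(rc[1]),rc[2],cv2.boxPoints(rc).round(1).tolist(),F[:,2].mean())
```

```text
[655.9 -36.4 425.8] [ 2.9 -0.  -1.6]
plate 2641 [468.4 295.6] [121.6 123.1] 75.53 18.97974536480961 21.137032544850285
neck 599 [468.9 295. ] [42.7 43. ] 42.1 64.59465546583456 66.11893095374135
stand 2600 [ 648.  -200.2] [70.3 71.7] 1.61 59.235932309419326 60.59660206935554
counter 2164 [664.  177.5] [70.5 70.3] 15.28 35.334522369940956 38.33836492715818
knob 110 [628.  143.2] [12.6 12.8] 35.32 81.15326666388712 83.07431645299475
tray 1004 [ 454.8 -299.4] [171.9 150.8] 14.86 33.39916266742977 35.25852061072029
stylus 366 [ 647.9 -200. ] [17.  17.9] 2.41 136.69406753776826 140.07827994465114
orange [118.3 209.1] 46 [522.5 266.   40.7] [514.3 -36.4  13.6] [655.9 297.2 425.8]
orange [ 71.9 227.6] 12 [493.4 346.   42.5] [484.  343.2  41.5] [500.3 349.1  44.3]
orange [ 79.6 229.3] 49 [490.9 334.7  42.1] [476.6 329.8  37.4] [499.6 342.1  45. ]
yellow [478.8 122.4] 211 [ 649.6 -196.9  138.9] [ 642.8 -204.4  133.4] [ 655.6 -192.   140.8]
yellow [115.2 211.2] 37 [520.5 268.7  43.3] [517.2 256.6  42. ] [523.6 281.3  44.6]
yellow [ 77.9 233.6] 22 [482.1 338.1  43.3] [472.5 334.4  42. ] [495.1 342.1  44.4]
fix [591.   -6.4] [184.3 112. ] 77.2891845703125 [[516.0999755859375, -83.9000015258789], [625.2999877929688, -108.5999984741211], [665.9000244140625, 71.19999694824219], [556.5999755859375, 95.9000015258789]] 17.564741083052827
```

View pics/w1.png

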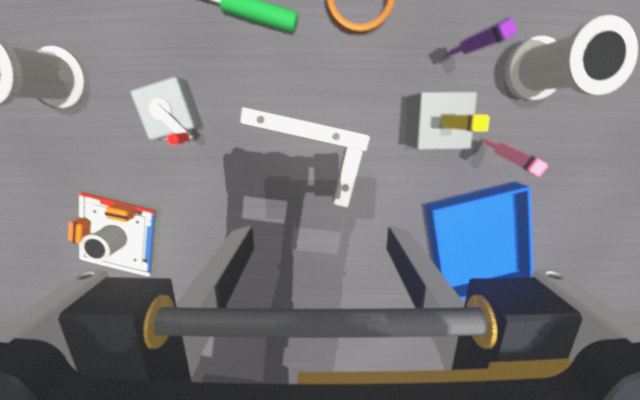

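The wrist view shows the fixture bar from (243,117) to (368,142) with the stop down to (342,205). The plate is at (117,232) with guards at (118,211) and (78,230), and the counter (165,108), stand (447,122) and tray (485,240) are also visible.

Run:
```python
from h import *
Xs={n:np.load(f"c_{n}.npz")["X"].reshape(-1,3) for n in ("scene","side","w1")}
# fixture fit
for n,P0 in Xs.items():
    phi=-0.2216; o=np.array([609.2,-80.2])
    for it in range(4):
        R=np.array([[np.cos(phi),-np.sin(phi)],[np.sin(phi),np.cos(phi)]])
        Q=(P0[:,:2]-o)@R; m=(P0[:,2]>13)&(P0[:,2]<23)&(Q[:,0]>-100)&(Q[:,0]<35)&(Q[:,1]>-35)&(Q[:,1]<170); q=Q[m]
        bar=[(y,*np.percentile(q[(abs(q[:,1]-y)<5)&(q[:,0]>-15),0],(3,97))) for y in range(10,150,10)]
        b=np.array(bar); sl=np.polyfit(b[:,0],(b[:,1]+b[:,2])/2,1)
        st=np.array([(x,*np.percentile(q[(abs(q[:,0]-x)<5)&(q[:,1]<15),1],(3,97))) for x in range(-80,-10,10)])
        s2=np.polyfit(st[:,0],(st[:,1]+st[:,2])/2,1)
        dphi=-sl[0]; o=o+R@np.array([sl[1]-11,s2[1]+11]); phi+=dphi
    print(n,"fixture o",o,"phi %.4f"%phi,"bar w",(b[:,2]-b[:,1]).mean(),"stop slope %.4f w"%s2[0],(st[:,2]-st[:,1]).mean(), "ends",np.percentile(q[:,1],(.5,99.5)),np.percentile(q[:,0],(.5,99.5)))
    Q=(P0[:,:2]-[468.4,296])
    m=(P0[:,2]>39)&(P0[:,2]<48)&(np.hypot(*Q.T)<85)&(np.hypot(*Q.T)>27); G=P0[m]
    for cx,cy in ((517,270),(485,344)):
        g=G[np.hypot(G[:,0]-cx,G[:,1]-cy)<28]
        if len(g)>5:
            rc=cv2.minAreaRect(g[:,:2].astype(np.float32)); print("  guard",len(g),np.array(rc[0]),np.array(rc[1]),rc[2],g[:,2].mean())
```

```text
scene fixture o [610.6 -78. ] phi -0.2186 bar w 20.438422727443772 stop slope -0.0106 w 20.017373067768496 ends [-25.2 157.5] [-88.   22.2]
  guard 108 [513.2 269.4] [34.8 20.9] 79.2148666381836 42.41431836940413
  guard 109 [483.6 344.3] [18.7 37.7] 71.75669860839844 42.29057122009561
side fixture o [608.6 -75.1] phi -0.2161 bar w 19.528523345421878 stop slope -0.0012 w 20.255553238612247 ends [-25.4 156. ] [-87.3  22.3]
  guard 163 [512.5 270.2] [35.8 19.8] 75.65354919433594 42.78754307864952
  guard 202 [483.  344.5] [19.5 34.2] 72.67005920410156 42.38538120288406
w1 fixture o [609.6 -77.1] phi -0.2232 bar w 20.664550122185908 stop slope 0.0061 w 20.638061450987212 ends [-25.6 155.4] [-87.1  21.9]
  guard 295 [513.6 268.5] [35.5 20.2] 77.89305877685547 42.976051649315266
  guard 260 [484.  342.2] [19.6 35.9] 72.54206085205078 42.96144097761214
```

Request:
move_arm:
  moves:
    - [-0.059, -0.306, 0.17, 0.25]
    - [-0.059, -0.306, 0.17, 0.25]
    - [-0.059, -0.306, 0.17, 0.25]
    - [-0.059, -0.306, 0.17, 0.25]
    - [-0.059, -0.306, 0.17, 0.25]
    - [-0.059, -0.306, 0.17, 0.25]
    - [-0.059, -0.306, 0.17, 0.25]
    - [-0.059, -0.306, 0.17, 0.25]
    - [-0.059, -0.306, 0.17, 0.25]
    - [-0.059, -0.306, 0.17, 0.25]
    - [-0.059, -0.306, 0.17, 0.25]
    - [-0.059, -0.306, 0.17, 0.25]
  jaw: 0.054

```text
clock: 2.7
eef_pos: [512.9, 266.2, 77.9]
eef_rot: [-3.141, -0.001, -0.252]
wrist_force: [0.6, 1.1, 0.8]
finger_gap: 54.0
finger_force: 0.0
```

Run:
```python
from h import *
go(513,269.5,24,-0.25)
c=viewer.camera("side"); X=cloud(c)
for ce,a,m in blobs(c,"orange"): print(ce,a,lens(X[m]))
```

```text
pos [512.9 266.2  77.9] yaw -0.252 -> row [-0.0007, -0.0032, 0.0539, -0.0018] rows>= 1.1
[218.9 184.1] 156 (array([803.5, -82.5,  18. ]), array([ 763.3, -130.5,   15.3]), array([847.1, -45.9,  20.7]))
[291.1 297.6] 12 (array([517.1, 263.8,  43. ]), array([515. , 255.9,  41.6]), array([518.9, 270.6,  45.5]))
[292.1 307.2] 102 (array([509.6, 284.2,  39.8]), array([502.5, 259.7,  22.2]), array([523. , 288.1,  44.5]))
[301.7 335.1] 33 (array([478.8, 338.5,  42.3]), array([465.4, 331.9,  39.2]), array([494.6, 344.2,  45. ]))
[297.6 343.3] 157 (array([484.1, 352.4,  38.4]), array([468.4, 345.3,  23.8]), array([499. , 358.1,  44. ]))
[390.3 358.5] 23 (array([321.5, 338.2,  14.5]), array([317.7, 325.6,  12.9]), array([324.2, 351.2,  19.2]))
```

Request:
move_arm:
  moves:
    - [-0.001, -0.003, 0.03, 0]
    - [-0.001, -0.003, 0.054, 0]
    - [-0.001, -0.003, 0.054, 0]
    - [-0.001, -0.003, 0.054, 0]
    - [-0.001, -0.003, 0.054, 0]

```text
clock: 3.25
eef_pos: [512.2, 270.1, 23.6]
eef_rot: [-3.141, -0.0, -0.251]
wrist_force: [0.4, -0.9, -0.5]
finger_gap: 53.7
finger_force: 0.0
```

Request:
move_arm:
  moves:
    - [0, 0, 0, 0]
    - [0, 0, 0, 0]
    - [0, 0, 0, 0]
    - [0, 0, 0, 0]
    - [0, 0, -0.08, 0]
    - [0, 0, -0.08, 0]
    - [0, 0, -0.08, 0]
  jaw: 0.02
  squeeze: 15

```text
clock: 3.95
eef_pos: [513.7, 271.1, 107.5]
eef_rot: [-3.137, -0.006, -0.25]
wrist_force: [0.4, -0.2, -1.0]
finger_gap: 33.8
finger_force: 15.0
```

Run:
```python
from h import *
go(483,-290,110,0.26)
```

```text
pos [513.7 271.1 107.5] yaw -0.250 -> row [0.1091, 0.5513, -0.0043, -0.5102] rows>= 11.2
```

Request:
move_arm:
  moves:
    - [0.109, 0.551, 0, -0.51]
    - [0.109, 0.551, 0, -0.51]
    - [0.109, 0.551, 0, -0.51]
    - [0.109, 0.551, 0, -0.51]
    - [0.109, 0.551, 0, -0.51]
    - [0.109, 0.551, 0, -0.51]
    - [0.109, 0.551, 0, -0.51]
    - [0.109, 0.551, 0, -0.51]
    - [0.109, 0.551, 0, -0.51]
    - [0.109, 0.551, 0, -0.51]
    - [0.109, 0.551, 0, -0.51]
    - [0.109, 0.551, 0, -0.51]

```text
clock: 5.15
eef_pos: [480.0, -294.1, 102.1]
eef_rot: [-3.141, 0.001, 0.257]
wrist_force: [0.7, 0.5, -0.2]
finger_gap: 34.0
finger_force: 15.0
```

Request:
move_arm:
  moves:
    - [0, 0, 0, 0]
    - [0, 0, 0, 0]
    - [0, 0, 0.05, 0]
    - [0, 0, 0.093, 0]
    - [0, 0, 0.093, 0]
    - [0, 0, 0.093, 0]

```text
clock: 5.75
eef_pos: [481.2, -289.0, 9.5]
eef_rot: [-3.14, 0.001, 0.261]
wrist_force: [0.4, 0.7, -0.2]
finger_gap: 33.6
finger_force: 15.0
```

Request:
move_arm:
  moves:
    - [0, 0, 0, 0]
    - [0, 0, 0, 0]
    - [0, 0, 0, 0]
    - [0, 0, -0.1, 0]
    - [0, 0, -0.1, 0]
    - [0, 0, -0.1, 0]
  jaw: 0.054

```text
clock: 6.35
eef_pos: [483.5, -292.1, 116.8]
eef_rot: [3.134, -0.007, 0.26]
wrist_force: [0.5, -0.3, -0.7]
finger_gap: 54.0
finger_force: 0.0
```

Run:
```python
from h import *
go(483.5,344,110,1.30)
c=viewer.camera("scene"); X=cloud(c)
for ce,a,m in blobs(c,"orange"): print(ce,a,lens(X[m]))
```

```text
pos [ 483.5 -292.1  116.8] yaw 0.260 -> row [0.1634, -0.6148, 0.003, -1.0401] rows>= 12.7
[387.4  17.3] 33 (array([-833.3, -390. ,  -37.7]), array([-852.2, -406.1,  -60.7]), array([-819.3, -364.3,  -24.2]))
[600.5  70.2] 543 (array([-834.8,  574.9,  -56. ]), array([-870.9,  484. , -167.8]), array([-814.4,  613.2,  -23.4]))
[573.9  81.3] 14 (array([-864. ,  485. , -155.2]), array([-874.8,  482. , -167. ]), array([-851.2,  488. , -139.9]))
[242.7 170.4] 87 (array([ 490.8, -283.5,   18. ]), array([ 479.5, -299.7,    5.7]), array([ 497.1, -269.3,   27.3]))
[476.  252.7] 87 (array([497.8, 343.3,  35.2]), array([475.4, 331.7,  21.3]), array([502.6, 354.4,  44.5]))
[231.7 284.9] 338 (array([812.2, -86.4,  17.7]), array([ 767.7, -129.8,   13.8]), array([851.1, -46.4,  21. ]))
```

Request:
move_arm:
  moves:
    - [0.163, -0.615, 0, -1.04]
    - [0.163, -0.615, 0, -1.04]
    - [0.163, -0.615, 0, -1.04]
    - [0.163, -0.615, 0, -1.04]
    - [0.163, -0.615, 0, -1.04]
    - [0.163, -0.615, 0, -1.04]
    - [0.163, -0.615, 0, -1.04]
    - [0.163, -0.615, 0, -1.04]
    - [0.163, -0.615, 0, -1.04]
    - [0.163, -0.615, 0, -1.04]
    - [0.163, -0.615, 0, -1.04]
    - [0.163, -0.615, 0, -1.04]

```text
clock: 7.6
eef_pos: [479.8, 311.4, 109.0]
eef_rot: [-3.141, 0.001, 1.3]
wrist_force: [1.4, -0.9, 0.4]
finger_gap: 54.2
finger_force: 0.0
```

Request:
move_arm:
  moves:
    - [0, 0, 0, 0]
    - [0, 0, 0, 0]
    - [0, 0, 0, 0]

```text
clock: 7.9
eef_pos: [480.5, 308.3, 109.4]
eef_rot: [-3.141, 0.001, 1.299]
wrist_force: [0.0, 0.2, 0.3]
finger_gap: 53.9
finger_force: 0.0
```

Run:
```python
from h import *
c=viewer.camera("scene"); X=cloud(c)
for ce,a,m in blobs(c,"orange"):
  if X[m][:,0].mean()>0: print(ce,a,lens(X[m]))
go(483.5,344,24,1.30)
```

```text
[243.3 170.1] 86 (array([ 490.4, -281.7,   18.9]), array([ 478.3, -299.1,    7.2]), array([ 496.6, -269.7,   29.4]))
[476.6 251.1] 129 (array([494.9, 343.5,  40.1]), array([473.1, 331.7,  23.1]), array([502.1, 354.7,  44.4]))
[231.9 285.1] 342 (array([813. , -85.4,  17.6]), array([ 766.6, -129.3,   13.4]), array([850.6, -46.1,  20.8]))
pos [480.8 308.2 109.7] yaw 1.298 -> row [0.0353, -0.0069, 0.0856, -0.0016] rows>= 1.9
```

Request:
move_arm:
  moves:
    - [0.035, -0.007, 0, 0]
    - [0.035, -0.007, 0.02, 0]
    - [0.035, -0.007, 0.05, 0]
    - [0.035, -0.007, 0.086, 0]
    - [0.035, -0.007, 0.086, 0]
    - [0.035, -0.007, 0.086, 0]

```text
clock: 8.55
eef_pos: [483.6, 343.7, 23.8]
eef_rot: [-3.141, 0.001, 1.298]
wrist_force: [-0.6, -1.0, -0.1]
finger_gap: 54.3
finger_force: 0.0
```

Request:
move_arm:
  moves:
    - [0, 0, 0, 0]
    - [0, 0, 0, 0]
    - [0, 0, 0, 0]
    - [0, 0, 0, 0]
    - [0, 0, -0.09, 0]
    - [0, 0, -0.09, 0]
    - [0, 0, -0.09, 0]
  jaw: 0.02

```text
clock: 9.25
eef_pos: [485.4, 346.4, 119.9]
eef_rot: [3.136, -0.007, 1.3]
wrist_force: [1.1, -0.6, -0.6]
finger_gap: 34.1
finger_force: 14.9
```

Run:
```python
from h import *
go(425,-306,110,0.26)
```

```text
pos [485.4 346.4 119.9] yaw 1.300 -> row [-0.6448, 0.1164, 0.0063, 1.0399] rows>= 13.1
```

Request:
move_arm:
  moves:
    - [-0.645, 0.116, 0, 1.04]
    - [-0.645, 0.116, 0, 1.04]
    - [-0.645, 0.116, 0, 1.04]
    - [-0.645, 0.116, 0, 1.04]
    - [-0.645, 0.116, 0, 1.04]
    - [-0.645, 0.116, 0, 1.04]
    - [-0.645, 0.116, 0, 1.04]
    - [-0.645, 0.116, 0, 1.04]
    - [-0.645, 0.116, 0, 1.04]
    - [-0.645, 0.116, 0, 1.04]
    - [-0.645, 0.116, 0, 1.04]
    - [-0.645, 0.116, 0, 1.04]

```text
clock: 10.45
eef_pos: [426.9, -254.3, 113.8]
eef_rot: [-3.141, -0.0, 0.26]
wrist_force: [1.0, 0.6, -0.3]
finger_gap: 33.8
finger_force: 14.9
```

Run:
```python
from h import *
go(425,-306,14,0.26)
```

```text
pos [ 426.9 -254.3  113.8] yaw 0.260 -> row [-0.0151, 0.0495, 0.0998, -0.0003] rows>= 2.2
```

Request:
move_arm:
  moves:
    - [-0.015, 0.046, 0, 0]
    - [-0.015, 0.046, 0, 0]
    - [-0.015, 0.046, 0.05, 0]
    - [-0.015, 0.046, 0.097, 0]
    - [-0.015, 0.046, 0.097, 0]
    - [-0.015, 0.046, 0.097, 0]

```text
clock: 11.05
eef_pos: [425.1, -300.3, 17.8]
eef_rot: [-3.141, 0.001, 0.26]
wrist_force: [-0.4, -0.5, 0.5]
finger_gap: 34.0
finger_force: 15.0
```

Request:
move_arm:
  moves:
    - [0, 0, 0, 0]
    - [0, 0, 0, 0]
    - [0, 0, 0, 0]
    - [0, 0, -0.1, 0]
    - [0, 0, -0.1, 0]
    - [0, 0, -0.1, 0]
    - [0, 0, -0.1, 0]
  jaw: 0.054

```text
clock: 11.75
eef_pos: [425.3, -301.0, 118.5]
eef_rot: [3.139, -0.002, 0.26]
wrist_force: [0.1, 0.3, -0.3]
finger_gap: 53.9
finger_force: 0.0
```

Run:
```python
from h import *
for n in ("scene","side"):
  c=viewer.camera(n); X=cloud(c)
  for ce,a,m in blobs(c,"orange"):
    if X[m][:,0].mean()>0: print(n,ce,a,lens(X[m]))
  P0=X.reshape(-1,3)
  for nm,z0,z1,r in (("plate",15,24,110),("neck",61,70,60)):
    P=P0[(abs(P0[:,0]-470)<r)&(abs(P0[:,1]-295)<r)&(P0[:,2]>z0)&(P0[:,2]<z1)]
    rc=cv2.minAreaRect(P[:,:2].astype(np.float32)); print(nm,rc)
go(468.5,296.3,110,0)
```

```text
scene [251.1 157.2] 85 (array([ 431.9, -296. ,   18.5]), array([ 420.8, -313.6,    4.5]), array([ 437.7, -283.2,   27.3]))
scene [243.1 170.1] 90 (array([ 489.9, -281.9,   18.5]), array([ 476.7, -298.7,    6.1]), array([ 495.9, -269.7,   29.4]))
scene [231.6 284.7] 343 (array([811.9, -87.2,  17.5]), array([ 767.2, -129.7,   13.8]), array([851. , -45.5,  20.8]))
plate ((467.9297180175781, 296.8396911621094), (120.84326934814453, 125.89529418945312), 75.28840637207031)
neck ((469.1267395019531, 296.71405029296875), (42.42931365966797, 41.15788269042969), 81.15306854248047)
side [347.5 156.5] 50 (array([ 481.5, -272.8,   23.4]), array([ 472.9, -299.1,    9.4]), array([ 489.5, -268.3,   28.6]))
side [367.9 156.9] 37 (array([ 424. , -284.2,   18.9]), array([ 412.8, -306.6,    9.3]), array([ 432.7, -279.9,   27.9]))
side [218.5 183.8] 153 (array([806.5, -85.8,  18. ]), array([ 763.6, -130.6,   15.2]), array([847.4, -45.1,  20.7]))
side [388.8 350.3] 54 (array([324.5, 322.1,  13.6]), array([317.7, 292.6,  11. ]), array([331.6, 350.8,  20.5]))
plate ((467.7051086425781, 296.566650390625), (124.13584899902344, 121.04426574707031), 75.4811019897461)
neck ((467.9546203613281, 296.97296142578125), (41.749481201171875, 43.6142692565918), 12.629953384399414)
pos [ 424.5 -300.4  116.4] yaw 0.260 -> row [0.1958, -0.5653, 0.0068, 0.2598] rows>= 12.0
```

Request:
move_arm:
  moves:
    - [0.197, -0.566, 0, 0.51]
    - [0.197, -0.566, 0, 0.51]
    - [0.197, -0.566, 0, 0.51]
    - [0.197, -0.566, 0, 0.51]
    - [0.197, -0.566, 0, 0.51]
    - [0.197, -0.566, 0, 0.51]
    - [0.197, -0.566, 0, 0.51]
    - [0.197, -0.566, 0, 0.51]
    - [0.197, -0.566, 0, 0.51]
    - [0.197, -0.566, 0, 0.51]
    - [0.197, -0.566, 0, 0.51]
    - [0.197, -0.566, 0, 0.51]
  jaw: 0.08

```text
clock: 13.05
eef_pos: [468.2, 287.0, 115.8]
eef_rot: [3.14, 0.002, -0.25]
wrist_force: [0.6, -0.6, 0.4]
finger_gap: 80.0
finger_force: 0.0
```

Request:
move_arm:
  moves:
    - [0, 0, 0, 0]
    - [0, 0, 0, 0]
    - [0, 0, 0, 0]

```text
clock: 13.35
eef_pos: [468.7, 283.9, 116.2]
eef_rot: [3.14, 0.001, -0.251]
wrist_force: [0.1, 0.4, -0.5]
finger_gap: 79.7
finger_force: 0.0
```

Run:
```python
from h import *
go(468.3,296.6,26,-0.25)
```

```text
pos [468.7 283.9 116.2] yaw -0.251 -> row [-0.0034, -0.0123, 0.0902, -0.0009] rows>= 1.8
```

Request:
move_arm:
  moves:
    - [-0.003, -0.012, 0, 0]
    - [-0.003, -0.012, 0.045, 0]
    - [-0.003, -0.012, 0.09, 0]
    - [-0.003, -0.012, 0.09, 0]
    - [-0.003, -0.012, 0.09, 0]
    - [-0.003, -0.012, 0.09, 0]

```text
clock: 13.95
eef_pos: [469.6, 297.4, 28.0]
eef_rot: [-3.141, -0.001, -0.251]
wrist_force: [-0.5, 0.1, -0.1]
finger_gap: 79.8
finger_force: 0.0
```

Request:
move_arm:
  moves:
    - [0, 0, 0, 0]
    - [0, 0, 0, 0]
    - [0, 0, 0, 0]
    - [0, 0, 0, 0]
    - [0, 0, 0, 0]
    - [0, 0, 0, 0]
  jaw: 0.035
  squeeze: 45

```text
clock: 14.55
eef_pos: [469.0, 297.0, 27.2]
eef_rot: [3.141, 0.0, -0.25]
wrist_force: [-2.2, -5.3, 4.7]
finger_gap: 43.3
finger_force: 45.0
```

Run:
```python
from h import *
s=manip.read_state(); print(s["finger_gap"],s["finger_force"],s["wrist_force"]); go(468.3,296.6,26,-0.25)
```

```text
43.34375851974714 45.00087082386017 [-2.2 -5.3  4.7]
pos [469.  297.   27.2] yaw -0.250 -> row [-0.0006, 0.0005, 0.0012, -0.0002] rows>= 0.0
```

Request:
move_arm:
  moves:
    - [0, 0, -0.02, 0]
    - [0, 0, -0.05, 0]
    - [0, 0, -0.05, 0]
    - [0, 0, -0.05, 0]
    - [0, 0, -0.05, 0]

```text
clock: 15.05
eef_pos: [468.2, 297.0, 75.2]
eef_rot: [3.14, 0.002, -0.25]
wrist_force: [-0.4, -0.2, -7.4]
finger_gap: 43.1
finger_force: 45.0
```

Run:
```python
from h import *
s=manip.read_state(); print(s["finger_gap"],s["finger_force"],s["wrist_force"],s["eef_rot"]); go(559.5,1.3,70,-0.215)
```

```text
43.12770613571381 44.995030760765076 [-0.4 -0.2 -7.4] [ 3.1  0.  -0.3]
pos [468.2 297.   75.2] yaw -0.250 -> row [0.1616, 0.2639, 0.0053, -0.0352] rows>= 6.2
```

Request:
move_arm:
  moves:
    - [0.01, 0.02, 0, 0]
    - [0.03, 0.05, 0, 0]
    - [0.05, 0.08, 0, -0.01]
    - [0.07, 0.115, 0, -0.01]
    - [0.09, 0.15, 0, -0.02]
    - [0.11, 0.18, 0, -0.03]
    - [0.13, 0.212, 0, -0.035]
    - [0.145, 0.237, 0, -0.035]
    - [0.156, 0.255, 0, -0.035]
    - [0.162, 0.264, 0, -0.035]
    - [0.162, 0.264, 0, -0.035]
    - [0.162, 0.264, 0, -0.035]

```text
clock: 16.25
eef_pos: [560.2, 2.3, 76.4]
eef_rot: [-3.142, 0.001, -0.215]
wrist_force: [-0.7, 0.4, -6.7]
finger_gap: 43.4
finger_force: 45.0
```

```bash
cat >> h.py <<'E'
def platefit(P0,cx,cy,r=75):
    "plate from the cloud: neck centre, rect of top (near points)"
    q=P0.reshape(-1,3); m=np.hypot(q[:,0]-cx,q[:,1]-cy)
    for nm,z0,z1,rr in (("neck",60,70,40),):
        P=q[(m<rr)&(q[:,2]>z0)&(q[:,2]<z1)]
        if len(P)>5: print(nm,np.array(cv2.minEnclosingCircle(P[:,:2].astype(np.float32))[0]),len(P))
E
python3 - <<'E'
from h import *
for n in ("side","wrist"):
    c=viewer.camera(n); cv2.imwrite(f"pics/p1{n}.png",cv2.resize(c["frame"],None,fx=1.25,fy=1.25) if n=="wrist" else cv2.resize(c["frame"][120:300,180:420],None,fx=3,fy=3))
go(559.5,1.3,32,-0.215)
E
```

```text
pos [560.3   2.6  76.8] yaw -0.214 -> row [-0.0005, 0.0014, 0.0448, 0.0009] rows>= 0.9
```

View pics/p1side.png

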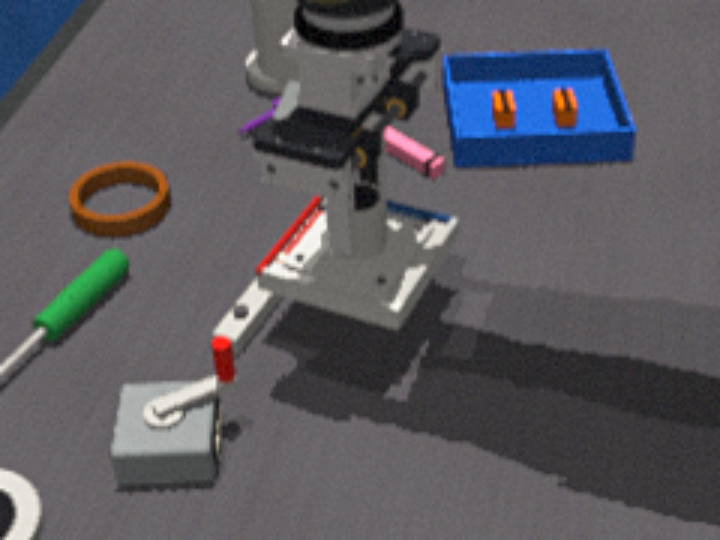

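The plate hangs level at (360,260) in the crop, red edge towards the bar. Both guards lie in the tray at (503,108) and (566,107).

Request:
move_arm:
  moves:
    - [-0.002, -0.001, 0.015, 0]
    - [-0.002, -0.001, 0.03, 0]
    - [-0.002, -0.001, 0.04, 0]
    - [-0.002, -0.001, 0.045, 0]
    - [-0.002, -0.001, 0.048, 0]
    - [-0.002, -0.001, 0.048, 0]
    - [-0.002, -0.001, 0.048, 0]

```text
clock: 17.05
eef_pos: [559.2, 2.9, 29.5]
eef_rot: [-3.141, -0.001, -0.215]
wrist_force: [0.6, 0.1, -6.4]
finger_gap: 43.5
finger_force: 45.0
```

Request:
move_arm:
  moves:
    - [0.002, 0, 0, 0]
    - [0.004, 0, 0, 0]
    - [0.005, 0, 0, 0]
    - [0.006, 0, 0, 0]
    - [0.006, 0, 0, 0]
    - [0.006, 0, 0, 0]

```text
clock: 17.65
eef_pos: [564.8, 1.6, 29.0]
eef_rot: [3.142, 0.0, -0.215]
wrist_force: [-0.1, 0.0, -6.6]
finger_gap: 43.3
finger_force: 45.0
```

Request:
move_arm:
  moves:
    - [0, 0.002, 0, 0]
    - [0, 0.004, 0, 0]
    - [0, 0.005, 0, 0]
    - [0, 0.006, 0, 0]
    - [0, 0.006, 0, 0]
    - [0, 0.006, 0, 0]

```text
clock: 18.25
eef_pos: [563.5, -4.2, 29.1]
eef_rot: [-3.142, -0.0, -0.215]
wrist_force: [0.3, -0.2, -6.9]
finger_gap: 43.3
finger_force: 45.0
```

Request:
move_arm:
  moves:
    - [0.001, 0, 0, 0]
    - [0.002, 0, 0, 0]
    - [0.003, 0, 0, 0]
    - [0.003, 0, 0, 0]

```text
clock: 18.65
eef_pos: [565.3, -4.6, 28.9]
eef_rot: [3.141, 0.003, -0.215]
wrist_force: [-10.0, 0.7, -0.6]
finger_gap: 43.2
finger_force: 45.0
```

Request:
move_arm:
  moves:
    - [0, 0.001, 0, 0]
    - [0, 0.002, 0, 0]
    - [0, 0.003, 0, 0]
    - [0, 0.003, 0, 0]

```text
clock: 19.05
eef_pos: [564.8, -7.2, 28.6]
eef_rot: [-3.141, 0.003, -0.215]
wrist_force: [-6.4, 3.5, -6.2]
finger_gap: 43.1
finger_force: 45.0
```

Request:
move_arm:
  moves:
    - [0, 0.001, 0, 0]
    - [0, 0.002, 0, 0]
    - [0, 0.002, 0, 0]

```text
clock: 19.35
eef_pos: [564.8, -7.4, 28.8]
eef_rot: [-3.139, 0.002, -0.215]
wrist_force: [-3.5, 17.3, -4.9]
finger_gap: 43.4
finger_force: 45.0
```

Request:
move_arm:
  moves:
    - [0, 0, 0.001, 0]
    - [0, 0, 0.0015, 0]
    - [0, 0, 0.0015, 0]

```text
clock: 19.65
eef_pos: [564.7, -7.4, 28.4]
eef_rot: [-3.139, 0.002, -0.214]
wrist_force: [-11.3, 17.7, 9.0]
finger_gap: 43.8
finger_force: 45.0
```

Request:
move_arm:
  moves:
    - [0, 0, 0, 0]
    - [0, 0, 0, 0]
    - [0, 0, 0, 0]
    - [0, 0, 0, 0]
    - [0, 0, -0.05, 0]
    - [0, 0, -0.1, 0]
    - [0, 0, -0.15, 0]
    - [0, 0, -0.19, 0]
    - [0, 0, -0.19, 0]
    - [0, 0, -0.19, 0]
    - [0, 0, -0.19, 0]
  jaw: 0.08

```text
clock: 20.75
eef_pos: [564.9, -9.8, 216.2]
eef_rot: [3.141, 0.002, -0.215]
wrist_force: [-0.4, -0.1, -1.1]
finger_gap: 80.0
finger_force: 0.0
```

```bash
cat >> h.py <<'E'
FO=np.array([609.5,-77.5]); FP=-0.22
def platecheck(n,cx=564.5,cy=-7):
    c=viewer.camera(n); X=cloud(c); q=X.reshape(-1,3)
    m=np.hypot(q[:,0]-cx,q[:,1]-cy)
    P=q[(m<40)&(q[:,2]>60)&(q[:,2]<70)]
    print(n,"neck",np.array(cv2.minEnclosingCircle(P[:,:2].astype(np.float32))[0]),len(P))
    for col in ("red","blue"):
        k=(mask(c,col).ravel()>0)&(m<95)&(q[:,2]>17)&(q[:,2]<23)
        if k.sum()>20:
            B=q[k][:,:2]; u,s,vt=np.linalg.svd(B-B.mean(0)); print("  rim",col,k.sum(),B.mean(0),"line angle mod pi %.3f"%(np.arctan2(vt[0,1],vt[0,0])%np.pi),"len",np.ptp(B@vt[0]))
    P=q[(m<86)&(q[:,2]>10)&(q[:,2]<26)&(m>30)]
    print("  top z spread",np.percentile(P[:,2],(10,50,90)))
    return c,X
E
python3 - <<'E'
from h import *
for n in ("side","wrist","scene"):
    c,X=platecheck(n); cv2.imwrite(f"pics/p2{n}.png",c["frame"])
print(manip.read_state()["eef_pos"])
E
```

```text
side neck [562.6  -3.6] 176
  rim red 25 [619.7 -15.3] line angle mod pi 1.351 len 101.53379413627118
  top z spread [12.5 16.4 19. ]
wrist neck [564.   -5.9] 963
  top z spread [14.4 18.3 20.2]
scene neck [564.9  -5.7] 203
  rim red 54 [622.2 -14.5] line angle mod pi 1.346 len 115.45021628857646
  top z spread [13.1 16.7 19.5]
[565.1  -9.8 216.4]
```

View pics/p2wrist.png

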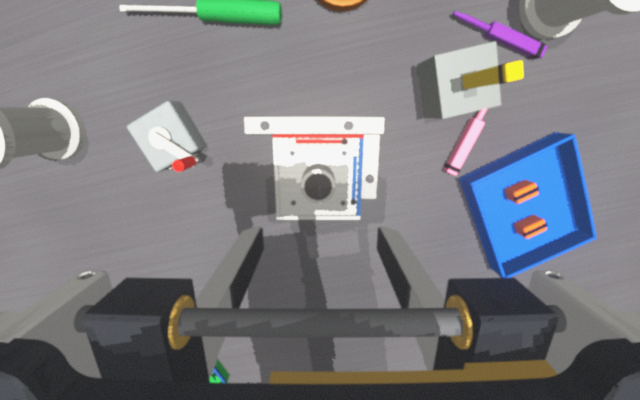

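The wrist view shows the plate seated, red rim along the bar at (318,137) and blue edge along the stop at (358,180). The counter knob is at (184,164) and the yellow stylus is in its stand at (490,75).

Run:
```python
from h import *
go(648,-200,165,0.04)
```

```text
pos [565.1  -9.8 216.4] yaw -0.215 -> row [0.1218, 0.1681, 0.0512, -0.2552] rows>= 4.3
```

Request:
move_arm:
  moves:
    - [0.122, 0.168, 0.051, -0.255]
    - [0.122, 0.168, 0.051, -0.255]
    - [0.122, 0.168, 0.051, -0.255]
    - [0.122, 0.168, 0.051, -0.255]
    - [0.122, 0.168, 0.051, -0.255]
    - [0.122, 0.168, 0.051, -0.255]
    - [0.122, 0.168, 0.051, -0.255]
    - [0.122, 0.168, 0.051, -0.255]
  jaw: 0.04

```text
clock: 21.7
eef_pos: [648.7, -198.3, 167.4]
eef_rot: [3.141, -0.001, 0.041]
wrist_force: [-0.7, -0.3, -0.8]
finger_gap: 39.8
finger_force: 0.0
```

Run:
```python
from h import *
go(648,-200,78,0.04)
for n in ("wrist","scene","side"):
    c=viewer.camera(n); X=cloud(c); q=X.reshape(-1,3)
    P=q[(abs(q[:,0]-648)<30)&(abs(q[:,1]+200)<30)&(q[:,2]>132)&(q[:,2]<143)]
    S=q[(abs(q[:,0]-648)<50)&(abs(q[:,1]+200)<50)&(q[:,2]>56)&(q[:,2]<63)]
    for Q in (P,S):
        if len(Q)>5: rc=cv2.minAreaRect(Q[:,:2].astype(np.float32)); print(n,len(Q),np.array(rc[0]),np.array(rc[1]),rc[2])
```

```text
pos [ 648.7 -198.3  167.4] yaw 0.041 -> row [-0.0009, 0.0016, 0.0894, 0.0014] rows>= 1.8
wrist 403 [ 649.1 -200.4] [15.6 16.2] 2.343380928039551
wrist 3398 [ 648.1 -200. ] [69.5 70.2] 1.3151698112487793
scene 48 [ 649.2 -199.7] [18.9 17.7] 12.342253684997559
scene 489 [ 648.5 -200.3] [73.1 73.1] 1.2710230350494385
side 30 [ 646.4 -197.4] [16.4 17.5] 2.0013973712921143
side 275 [ 646.9 -197.7] [70.3 75.4] 1.6791142225265503
```

Request:
move_arm:
  moves:
    - [-0.001, 0.002, 0.03, 0]
    - [-0.001, 0.002, 0.06, 0]
    - [-0.001, 0.002, 0.089, 0]
    - [-0.001, 0.002, 0.089, 0]
    - [-0.001, 0.002, 0.089, 0]
    - [-0.001, 0.002, 0.089, 0]

```text
clock: 22.45
eef_pos: [648.7, -202.0, 80.0]
eef_rot: [3.14, -0.003, 0.04]
wrist_force: [-0.5, -0.4, 1.0]
finger_gap: 40.2
finger_force: 0.0
```

Request:
move_arm:
  moves:
    - [0, 0, 0, 0]
    - [0, 0, 0, 0]
    - [0, 0, 0, 0]
    - [0, 0, 0, 0]
    - [0, 0, 0, 0]
    - [0, 0, 0, 0]
  jaw: 0.008
  squeeze: 40

```text
clock: 23.05
eef_pos: [647.9, -202.0, 78.0]
eef_rot: [3.141, -0.0, 0.04]
wrist_force: [-0.4, 0.8, 4.0]
finger_gap: 15.8
finger_force: 40.0
```

Run:
```python
from h import *
s=manip.read_state(); print(s["eef_pos"],s["eef_rot"],s["finger_gap"],s["wrist_force"],s["moment"])
```

```text
[ 647.9 -202.    78. ] [ 3.1 -0.   0. ] 15.798280180676468 [-0.4  0.8  4. ] [0.1 0.2 0. ]
```

Request:
move_arm:
  moves:
    - [0, 0, -0.02, 0]
    - [0, 0, -0.04, 0]
    - [0, 0, -0.06, 0]
    - [0, 0, -0.08, 0]
    - [0, 0, -0.095, 0]
    - [0, 0, -0.095, 0]
    - [0, 0, -0.095, 0]

```text
clock: 23.75
eef_pos: [647.6, -201.9, 171.7]
eef_rot: [-3.141, 0.001, 0.04]
wrist_force: [0.3, -0.8, -0.9]
finger_gap: 16.0
finger_force: 40.0
```

Run:
```python
from h import *
s=manip.read_state(); print(s["eef_pos"],s["eef_rot"],s["finger_gap"],s["wrist_force"])
go(621.1,16.3,140,0.04)
```

```text
[ 647.6 -201.9  171.7] [-3.1  0.   0. ] 15.953997618393855 [ 0.3 -0.8 -0.9]
pos [ 647.6 -201.9  171.7] yaw 0.040 -> row [-0.0178, -0.2191, 0.0318, -0.0002] rows>= 4.4
```

Request:
move_arm:
  moves:
    - [-0.004, -0.04, 0.0, 0]
    - [-0.007, -0.085, 0.0, 0]
    - [-0.011, -0.13, 0.01, 0]
    - [-0.014, -0.175, 0.02, 0]
    - [-0.016, -0.2, 0.03, 0]
    - [-0.018, -0.219, 0.045, 0]
    - [-0.018, -0.219, 0.06, 0]
    - [-0.018, -0.219, 0.06, 0]
    - [-0.018, -0.219, 0.06, 0]

```text
clock: 24.65
eef_pos: [621.0, 15.1, 112.1]
eef_rot: [3.142, 0.001, 0.039]
wrist_force: [-0.2, 0.1, -0.3]
finger_gap: 15.5
finger_force: 40.0
```

Run:
```python
from h import *
print(manip.read_state()["eef_pos"],manip.read_state()["eef_rot"])
ims=[]
for n in ("scene","side"):
    c=viewer.camera(n); t=manip.read_state()["eef_pos"]
    u=proj(c,[[621.1,16.3,15]])[0]; print(n,"start dot px",u,"tip px",proj(c,[[t[0],t[1],t[2]-68]])[0])
    x,y=int(u[0]),int(u[1]); f=c["frame"][y-45:y+30,x-50:x+50]; print("crop origin",x-50,y-45); ims.append(cv2.resize(f,None,fx=6,fy=6,interpolation=cv2.INTER_CUBIC)[:450,:600])
cv2.imwrite("pics/dot.png",cv2.resize(np.hstack(ims),(800,300)))
cv2.imwrite("pics/dot0.png",ims[0])
```

```text
[621.   15.1 112.1] [3.1 0.  0. ]
scene start dot px [318.  243.4] tip px [317.6 234.5]
crop origin 268 198
side start dot px [274.4 217.7] tip px [273.4 208. ]
crop origin 224 172
```

View pics/dot.png

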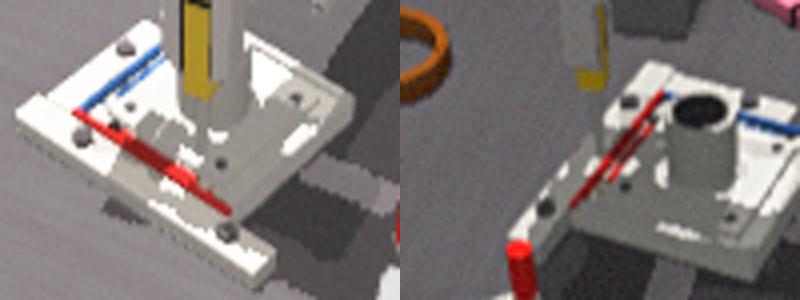

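The stylus tip hangs at about (205,140) in the left (scene) panel and (600,155) in the right (side) panel. It is right above the start end of the red seam, and the projections agree within a pixel or two.

Request:
move_arm:
  moves:
    - [0, -0.001, 0.005, 0]
    - [0, -0.001, 0.01, 0]
    - [0, -0.001, 0.015, 0]
    - [0, -0.001, 0.019, 0]
    - [0, -0.001, 0.022, 0]
    - [0, -0.001, 0.024, 0]
    - [0, -0.001, 0.025, 0]
    - [0, -0.001, 0.026, 0]
    - [0, -0.001, 0.026, 0]
    - [0, -0.001, 0.026, 0]

```text
clock: 25.75
eef_pos: [621.1, 17.2, 86.7]
eef_rot: [-3.142, -0.0, 0.04]
wrist_force: [-0.4, -0.0, -0.8]
finger_gap: 16.0
finger_force: 40.0
```

Request:
move_arm:
  moves:
    - [0, 0, 0.001, 0]
    - [0, 0, 0.002, 0]
    - [0, 0, 0.0025, 0]
    - [0, 0, 0.0025, 0]

```text
clock: 26.15
eef_pos: [621.0, 17.2, 84.0]
eef_rot: [-3.142, 0.0, 0.04]
wrist_force: [0.5, -0.2, -0.7]
finger_gap: 16.0
finger_force: 40.0
```

Request:
move_arm:
  moves:
    - [0, 0, 0.001, 0]
    - [0, 0, 0.0015, 0]
    - [0, 0, 0.0015, 0]
    - [0, 0, 0.0015, 0]

```text
clock: 26.55
eef_pos: [621.1, 17.1, 82.9]
eef_rot: [3.142, -0.0, 0.04]
wrist_force: [-0.8, 0.7, 3.9]
finger_gap: 16.0
finger_force: 40.0
```

Request:
move_arm:
  moves:
    - [0, 0, 0.0003, 0]
    - [-0.0005, 0.0019, 0.0003, 0]
    - [-0.001, 0.0039, 0.0003, 0]
    - [-0.0016, 0.0058, 0.0003, 0]
    - [-0.0021, 0.0077, 0.0003, 0]
    - [-0.0026, 0.0097, 0.0003, 0]
    - [-0.0031, 0.0116, 0.0003, 0]
    - [-0.0036, 0.0135, 0.0003, 0]
    - [-0.0042, 0.0154, 0.0003, 0]
    - [-0.0047, 0.0174, 0.0003, 0]
    - [-0.0052, 0.0193, 0.0003, 0]
    - [-0.0057, 0.0212, 0.0003, 0]

```text
clock: 27.75
eef_pos: [616.6, -3.9, 82.8]
eef_rot: [-3.141, -0.002, 0.04]
wrist_force: [1.3, 4.4, 5.2]
finger_gap: 15.7
finger_force: 40.0
```

Run:
```python
from h import *
s=manip.read_state(); print(s["eef_pos"],s["wrist_force"],s["moment"])
go(605.6,-52,s["eef_pos"][2],0.04)
```

```text
[616.6  -3.9  82.8] [1.3 4.4 5.2] [ 1.1 -0.3  0. ]
pos [616.6  -3.9  82.8] yaw 0.040 -> row [-0.013, 0.0477, -0.0001, -0.0002] rows>= 1.0
```

Request:
move_arm:
  moves:
    - [-0.0005, 0.0019, 0, 0]
    - [-0.001, 0.0039, 0, 0]
    - [-0.0016, 0.0058, 0, 0]
    - [-0.0021, 0.0077, 0, 0]
    - [-0.0026, 0.0097, 0, 0]
    - [-0.0031, 0.0116, 0, 0]
    - [-0.0036, 0.0135, 0, 0]
    - [-0.0042, 0.0154, 0, 0]
    - [-0.0047, 0.0174, 0, 0]
    - [-0.0052, 0.0193, 0, 0]
    - [-0.0057, 0.0212, 0, 0]
    - [-0.0062, 0.0232, 0, 0]

```text
clock: 28.95
eef_pos: [611.3, -27.3, 82.8]
eef_rot: [-3.141, -0.001, 0.04]
wrist_force: [0.5, 4.6, 5.8]
finger_gap: 15.9
finger_force: 40.0
```

Request:
move_arm:
  moves:
    - [-0.0005, 0.0019, 0, 0]
    - [-0.001, 0.0039, 0, 0]
    - [-0.0016, 0.0058, 0, 0]
    - [-0.0021, 0.0077, 0, 0]
    - [-0.0026, 0.0097, 0, 0]
    - [-0.0031, 0.0116, 0, 0]
    - [-0.0036, 0.0135, 0, 0]
    - [-0.0042, 0.0154, 0, 0]
    - [-0.0047, 0.0174, 0, 0]
    - [-0.0052, 0.0193, 0, 0]
    - [-0.0057, 0.0212, 0, 0]
    - [-0.0062, 0.0232, 0, 0]

```text
clock: 30.15
eef_pos: [606.1, -50.7, 82.8]
eef_rot: [-3.141, -0.001, 0.04]
wrist_force: [0.7, 4.3, 6.2]
finger_gap: 16.1
finger_force: 40.0
```

Run:
```python
from h import *
s=manip.read_state(); print(s["eef_pos"],s["wrist_force"],s["moment"],s["finger_gap"])
go(605.6,-52,s["eef_pos"][2],0.04)
for n in ("scene","side"):
    c=viewer.camera(n); t=s["eef_pos"]; u=proj(c,[[t[0],t[1],t[2]-68]])[0]; x,y=int(u[0]),int(u[1]); print(n,u)
    cv2.imwrite(f"pics/end_{n}.png",cv2.resize(c["frame"][y-45:y+35,x-50:x+50],None,fx=6,fy=6,interpolation=cv2.INTER_CUBIC))
    platecheck(n)
```

```text
[606.1 -50.7  82.8] [0.7 4.3 6.2] [ 1.2 -0.2  0.1] 16.07663861401202
pos [606.1 -50.7  82.8] yaw 0.040 -> row [-0.0005, 0.0013, -0.0, -0.0001] rows>= 0.0
scene [296. 229.]
scene neck [565.6  -5.9] 205
  rim red 54 [621.3 -18.1] line angle mod pi 1.361 len 104.84804295203139
  top z spread [13.1 16.8 19.5]
side [287.  201.4]
side neck [563.6  -4.7] 176
  top z spread [12.6 16.6 19. ]
```

Request:
move_arm:
  moves:
    - [-0.0005, 0.0017, 0, 0]
    - [-0.0008, 0.003, 0, 0]
    - [-0.0008, 0.003, 0, 0]
    - [-0.0008, 0.003, 0, 0]
    - [-0.0008, 0.003, -0.003, 0]
    - [-0.0008, 0.003, -0.007, 0]
    - [-0.0008, 0.003, -0.012, 0]
    - [-0.0008, 0.003, -0.04, 0]
    - [-0.0008, 0.003, -0.09, 0]
    - [-0.0008, 0.003, -0.09, 0]
    - [-0.0008, 0.003, -0.09, 0]

```text
clock: 31.45
eef_pos: [605.2, -54.3, 173.4]
eef_rot: [3.141, -0.002, 0.04]
wrist_force: [0.3, 0.3, -1.6]
finger_gap: 15.6
finger_force: 40.0
```

Run:
```python
from h import *
go(647.8,-201.5,172,0.04)
t=manip.read_state()["eef_pos"]
for n in ("scene","side"):
    c=viewer.camera(n); X=cloud(c); q=X.reshape(-1,3)
    # shank below the grip, above everything: heights tip..tip+45
    m=(np.hypot(q[:,0]-t[0],q[:,1]-t[1])<20)&(q[:,2]<t[2]-22)&(q[:,2]>t[2]-75)&(q[:,2]>75)
    P=q[m]
    if len(P)>5:
        for z in (100,120,140):
            g=P[abs(P[:,2]-z)<10]
            if len(g): print(n,z,len(g),np.median(g,0)-t)
        print(n,"lowest",P[:,2].min()-t[2])
```

```text
pos [605.2 -54.3 173.4] yaw 0.040 -> row [0.0367, 0.1488, 0.0015, -0.0002] rows>= 3.1
scene 100 7 [  0.6   1.2 -65.9]
scene 120 19 [  2.6   1.7 -52.7]
scene 140 27 [  2.4   2.2 -35.3]
scene lowest -68.86737424148782
side 100 5 [ -3.5   2.7 -67.4]
side 120 20 [ -3.    4.3 -52.6]
side 140 24 [ -2.    5.  -34.3]
side lowest -69.37726481954951
```

Request:
move_arm:
  moves:
    - [0.009, 0.037, 0, 0]
    - [0.018, 0.074, 0, 0]
    - [0.027, 0.111, 0, 0]
    - [0.037, 0.149, 0, 0]
    - [0.037, 0.149, 0, 0]
    - [0.037, 0.149, 0, 0]
    - [0.037, 0.149, 0, 0]

```text
clock: 32.25
eef_pos: [647.6, -200.6, 171.4]
eef_rot: [-3.141, 0.001, 0.04]
wrist_force: [1.0, 0.0, -0.8]
finger_gap: 15.8
finger_force: 40.0
```

Run:
```python
from h import *
go(647.9,-201.5,78,0.04)
```

```text
pos [ 647.6 -200.6  171.4] yaw 0.040 -> row [0.0004, 0.001, 0.0934, 0.0005] rows>= 1.9
```

Request:
move_arm:
  moves:
    - [0, 0.001, 0.015, 0]
    - [0, 0.001, 0.03, 0]
    - [0, 0.001, 0.04, 0]
    - [0, 0.001, 0.05, 0]
    - [0, 0.001, 0.06, 0]
    - [0, 0.001, 0.07, 0]
    - [0, 0.001, 0.08, 0]
    - [0, 0.001, 0.087, 0]
    - [0, 0.001, 0.0915, 0]
    - [0, 0.001, 0.0915, 0]
    - [0, 0.001, 0.0915, 0]

```text
clock: 33.35
eef_pos: [648.1, -202.6, 81.1]
eef_rot: [3.141, -0.001, 0.04]
wrist_force: [-0.3, -0.3, -0.2]
finger_gap: 15.8
finger_force: 40.0
```

Request:
move_arm:
  moves:
    - [0, 0, 0.001, 0]
    - [0, 0, 0.002, 0]
    - [0, 0, 0.002, 0]

```text
clock: 33.65
eef_pos: [647.9, -202.6, 78.8]
eef_rot: [3.142, -0.0, 0.04]
wrist_force: [-0.1, -0.2, -1.5]
finger_gap: 16.1
finger_force: 40.0
```

Request:
move_arm:
  moves:
    - [0, 0, 0, 0]
    - [0, 0, 0, 0]
    - [0, 0, 0, 0]
    - [0, 0, -0.03, 0]
    - [0, 0, -0.06, 0]
    - [0, 0, -0.1, 0]
    - [0, 0, -0.1, 0]
    - [0, 0, -0.1, 0]
  jaw: 0.04

```text
clock: 34.45
eef_pos: [648.1, -202.6, 179.5]
eef_rot: [3.141, -0.001, 0.04]
wrist_force: [0.1, -0.5, -0.9]
finger_gap: 39.6
finger_force: 0.0
```

```bash
cat >> h.py <<'E'
def styluscheck():
    for n in ("scene","side","wrist"):
        c=viewer.camera(n); X=cloud(c); q=X.reshape(-1,3)
        for z0,z1 in ((132,144),(62,72)):
            P=q[(abs(q[:,0]-648)<22)&(abs(q[:,1]+200)<22)&(q[:,2]>z0)&(q[:,2]<z1)]
            if len(P)>5: print(n,z0,len(P),np.median(P,0),"max z",np.percentile(P[:,2],98))
E
python3 - <<'E'
from h import *
styluscheck(); print(manip.read_state()["finger_gap"])
go(648,110,165,0.4)
E
```

```text
scene 132 50 [ 650.3 -200.1  136.9] max z 139.26161764472894
scene 62 24 [ 654.6 -195.6   67.7] max z 71.43986535368093
side 132 32 [ 646.3 -195.9  136.5] max z 138.8166810196885
side 62 19 [ 645.2 -193.3   67.6] max z 71.00497546061327
wrist 132 392 [ 649.9 -201.5  138.8] max z 140.31355656793414
wrist 62 34 [ 655.6 -201.7   67.3] max z 71.65304540782756
40.12233867621817
pos [ 647.4 -202.4  177.2] yaw 0.040 -> row [0.013, -0.3121, 0.0125, -0.3603] rows>= 6.3
```

Request:
move_arm:
  moves:
    - [-0.0, -0.312, 0.012, -0.217]
    - [-0.0, -0.312, 0.012, -0.217]
    - [-0.0, -0.312, 0.012, -0.217]
    - [-0.0, -0.312, 0.012, -0.217]
    - [-0.0, -0.312, 0.012, -0.217]
    - [-0.0, -0.312, 0.012, -0.217]
    - [-0.0, -0.312, 0.012, -0.217]
    - [-0.0, -0.312, 0.012, -0.217]
    - [-0.0, -0.312, 0.012, -0.217]
    - [-0.0, -0.312, 0.012, -0.217]
  jaw: 0.0

```text
clock: 35.6
eef_pos: [635.7, 107.4, 166.6]
eef_rot: [3.141, 0.0, 0.255]
wrist_force: [-0.2, -0.3, -1.1]
finger_gap: 0.3
finger_force: 0.0
```

Run:
```python
from h import *
print(manip.read_state()["finger_gap"])
for n in ("scene","wrist"):
    c=viewer.camera(n); X=cloud(c)
    for ce,a,m in blobs(c,"red"):
        md,lo,hi=lens(X[m])
        if np.hypot(md[0]-630,md[1]-148)<60: print(n,ce,a,md,lo,hi)
go(635.4,110.3,55,0.257)
```

```text
0.3373301250954589
scene [370.2 251.8] 79 [632.  145.4  68.9] [625.5 139.6  50.2] [634.5 150.9  83.6]
pos [635.7 107.6 166.7] yaw 0.255 -> row [0.0004, -0.0027, 0.1117, -0.0021] rows>= 2.2
```

Request:
move_arm:
  moves:
    - [0, -0.003, 0.04, 0]
    - [0, -0.003, 0.08, 0]
    - [0, -0.003, 0.111, 0]
    - [0, -0.003, 0.111, 0]
    - [0, -0.003, 0.111, 0]
    - [0, -0.003, 0.111, 0]

```text
clock: 36.3
eef_pos: [635.9, 111.9, 58.2]
eef_rot: [3.141, -0.003, 0.256]
wrist_force: [0.7, 0.2, 0.2]
finger_gap: 0.4
finger_force: 0.0
```

Request:
move_arm:
  moves:
    - [0, -0.008, 0, 0]
    - [0, -0.015, 0, 0]
    - [-0.0025, -0.021, 0, 0]
    - [-0.0046, -0.0266, 0, 0]
    - [-0.0056, -0.033, 0, 0]
    - [-0.0061, -0.0389, 0, 0]
    - [-0.0055, -0.045, 0, 0]
    - [-0.0045, -0.0514, 0, 0]
    - [-0.003, -0.057, 0, 0]
    - [-0.001, -0.061, 0, 0]
    - [-0.001, -0.061, 0, 0]

```text
clock: 37.4
eef_pos: [617.8, 170.9, 55.5]
eef_rot: [3.141, 0.001, 0.257]
wrist_force: [-0.8, -4.9, 1.7]
finger_gap: 0.3
finger_force: 2.4
```

Run:
```python
from h import *
print(manip.read_state()["wrist_force"])
for n in ("scene","side"):
    c=viewer.camera(n); X=cloud(c)
    for ce,a,m in blobs(c,"red",6):
        md,lo,hi=lens(X[m])
        if np.hypot(md[0]-630,md[1]-168)<60: print(n,ce,a,md,lo,hi,"deg",np.degrees(np.arctan2(md[1]-178,md[0]-663)))
```

```text
[-0.8 -4.9  1.7]
scene [392.9 256.1] 75 [619.8 192.3  70. ] [614.4 186.   49.1] [623.3 197.3  83.1] deg 161.66197500670555
side [252.7 255.9] 72 [612.7 195.5  69.8] [607.9 189.7  50.3] [618.1 198.5  83.1] deg 160.81863202059077
```

Request:
move_arm:
  moves:
    - [0.001, -0.001, 0, 0]
    - [0.001, -0.002, 0, 0]
    - [0.001, -0.002, 0, 0]

```text
clock: 37.8
eef_pos: [618.5, 171.6, 55.5]
eef_rot: [3.139, 0.002, 0.256]
wrist_force: [-0.8, -14.2, 2.6]
finger_gap: 0.4
finger_force: 6.6
```

Request:
move_arm:
  moves:
    - [0.001, -0.001, 0, 0]
    - [0.001, -0.002, 0, 0]
    - [0.001, -0.002, 0, 0]

```text
clock: 38.1
eef_pos: [618.6, 172.3, 55.4]
eef_rot: [3.138, 0.004, 0.256]
wrist_force: [-5.9, -24.1, 5.6]
finger_gap: 0.8
finger_force: 11.1
```

Request:
move_arm:
  moves:
    - [-0.004, 0.008, 0, 0]
    - [-0.007, 0.016, 0, 0]
    - [-0.008, 0.026, 0, 0]
    - [-0.007, 0.037, 0, 0]
    - [-0.004, 0.047, 0, 0]
    - [-0.001, 0.058, 0, 0]
    - [0, 0.075, 0, 0]
    - [0, 0.085, 0, 0]
    - [0, 0.085, -0.04, 0]
    - [0, 0.085, -0.08, 0]
    - [0, 0.085, -0.08, 0]
    - [0, 0.085, -0.08, 0]
  jaw: 0.08

```text
clock: 39.3
eef_pos: [641.1, 92.8, 136.4]
eef_rot: [3.142, -0.002, 0.257]
wrist_force: [0.5, 0.8, -1.1]
finger_gap: 79.4
finger_force: 0.0
```

Run:
```python
from h import *
for n in ("scene","side"):
    c,X=platecheck(n)
    for ce,a,m in blobs(c,"red",6):
        md,lo,hi=lens(X[m])
        if np.hypot(md[0]-630,md[1]-168)<60: print(n,ce,a,md)
go(564.6,-6.5,125,-0.22)
```

```text
scene neck [565.6  -6.7] 111
  rim red 57 [623.3 -10.2] line angle mod pi 1.347 len 107.8381802428172
  top z spread [13.  16.8 19.6]
scene [370.2 251.9] 74 [631.9 145.8  69.6]
side neck [563.7  -4.8] 172
  rim red 25 [620.7 -10.6] line angle mod pi 1.351 len 109.45957381939286
  top z spread [12.5 16.5 18.9]
side [254.  239.5] 66 [624.8 148.9  69.1]
pos [640.3  92.8 134.4] yaw 0.257 -> row [-0.0984, 0.0768, 0.0096, 0.4768] rows>= 3.2
```

Request:
move_arm:
  moves:
    - [-0.098, 0.077, 0.005, 0.477]
    - [-0.098, 0.077, 0.005, 0.477]
    - [-0.098, 0.077, 0.005, 0.477]
    - [-0.098, 0.077, 0.005, 0.477]
    - [-0.098, 0.077, 0.005, 0.477]
    - [-0.098, 0.077, 0.005, 0.477]
    - [-0.098, 0.077, 0.005, 0.477]
    - [-0.098, 0.077, 0.005, 0.477]

```text
clock: 40.2
eef_pos: [565.8, -5.7, 130.5]
eef_rot: [3.142, 0.0, -0.218]
wrist_force: [0.3, -0.5, -0.4]
finger_gap: 79.7
finger_force: 0.0
```

Run:
```python
from h import *
go(564.6,-6.8,28,-0.22)
```

```text
pos [565.8  -5.7 130.5] yaw -0.218 -> row [-0.0009, 0.0013, 0.1025, 0.0017] rows>= 2.0
```

Request:
move_arm:
  moves:
    - [-0.001, 0.001, 0.03, 0]
    - [-0.001, 0.001, 0.065, 0]
    - [-0.001, 0.001, 0.09, 0]
    - [-0.001, 0.001, 0.101, 0]
    - [-0.001, 0.001, 0.101, 0]
    - [-0.001, 0.001, 0.101, 0]

```text
clock: 40.8
eef_pos: [565.0, -7.0, 30.9]
eef_rot: [-3.141, -0.001, -0.22]
wrist_force: [-0.9, 0.4, 1.0]
finger_gap: 80.3
finger_force: 0.0
```

Request:
move_arm:
  moves:
    - [0, 0, 0, 0]
    - [0, 0, 0, 0]
    - [0, 0, 0, 0]
    - [0, 0, 0, 0]
    - [0, 0, 0, 0]
    - [0, 0, 0, 0]
  jaw: 0.035
  squeeze: 45

```text
clock: 41.4
eef_pos: [564.4, -7.1, 29.9]
eef_rot: [-3.141, -0.0, -0.22]
wrist_force: [-0.4, 1.4, 2.2]
finger_gap: 43.6
finger_force: 45.0
```

Request:
move_arm:
  moves:
    - [-0.004, -0.004, 0, 0]
    - [-0.008, -0.008, -0.01, 0]
    - [-0.012, -0.012, -0.025, 0]
    - [-0.016, -0.016, -0.045, 0]
    - [-0.02, -0.02, -0.055, 0]
    - [-0.02, -0.02, -0.055, 0]
    - [-0.02, -0.02, -0.055, 0]

```text
clock: 42.1
eef_pos: [548.9, 16.9, 84.6]
eef_rot: [3.142, 0.0, -0.22]
wrist_force: [-0.7, -0.2, -6.7]
finger_gap: 43.3
finger_force: 45.0
```

Run:
```python
from h import *
s=manip.read_state(); print(s["wrist_force"])
R=lambda x,y:FO+np.array([x*np.cos(FP)-y*np.sin(FP),x*np.sin(FP)+y*np.cos(FP)])
print(R(-70,70)); go(*R(-70,70),78,1.351)
```

```text
[-0.7 -0.2 -6.7]
[556.5   6.1]
pos [548.9  16.9  84.6] yaw -0.220 -> row [0.0097, 0.0089, 0.0066, -1.5708] rows>= 10.5
```

Request:
move_arm:
  moves:
    - [0, 0, 0, -0.1]
    - [0, 0, 0, -0.24]
    - [0, 0, 0, -0.38]
    - [0, 0, 0, -0.52]
    - [0, 0, 0, -0.66]
    - [0, 0, 0, -0.8]
    - [0, 0, 0, -0.94]
    - [0, 0, 0, -1.08]
    - [0, 0, 0, -1.22]
    - [0, 0, 0, -1.36]
    - [0, 0, 0, -1.48]
    - [0, 0, 0, -1.571]

```text
clock: 43.3
eef_pos: [548.7, 16.6, 83.6]
eef_rot: [-3.14, 0.0, 1.355]
wrist_force: [0.0, 0.3, -7.2]
finger_gap: 43.6
finger_force: 45.0
```

Run:
```python
from h import *
for n in ("scene","side"):
    c=viewer.camera(n); X=cloud(c); q=X.reshape(-1,3)
    for col in ("red","blue"):
        k=(mask(c,col).ravel()>0)&(np.hypot(q[:,0]-549,q[:,1]-17)<100)&(q[:,2]>55)&(q[:,2]<85)
        if k.sum()>15: B=q[k]; vt=np.linalg.svd(B-B.mean(0))[2]; print(n,col,k.sum(),B.mean(0),"ang",np.arctan2(vt[0,1],vt[0,0])%np.pi)
go(556.5,6.1,33,1.351)
```

```text
scene red 117 [564.6  71.4  70.6] ang 2.924178683563455
side red 93 [561.7  72.7  70.8] ang 2.915610996637259
side blue 27 [606.1  16.8  71.4] ang 1.3791810593630782
pos [548.7  16.6  83.8] yaw 1.352 -> row [-0.0085, 0.0099, 0.0508, 0.001] rows>= 1.0
```

Request:
move_arm:
  moves:
    - [-0.008, 0.01, 0.01, 0]
    - [-0.008, 0.01, 0.025, 0]
    - [-0.008, 0.01, 0.038, 0]
    - [-0.008, 0.01, 0.046, 0]
    - [-0.008, 0.01, 0.052, 0]
    - [-0.008, 0.01, 0.052, 0]
    - [-0.008, 0.01, 0.052, 0]

```text
clock: 44.1
eef_pos: [557.4, 6.8, 33.1]
eef_rot: [3.141, -0.0, 1.351]
wrist_force: [-0.6, 0.6, -6.4]
finger_gap: 43.2
finger_force: 45.0
```

Request:
move_arm:
  moves:
    - [0, 0.003, 0, 0]
    - [0, 0.006, 0, 0]
    - [0, 0.008, 0, 0]
    - [0, 0.01, 0, 0]
    - [0, 0.01, 0, 0]
    - [0, 0.01, 0, 0]

```text
clock: 44.7
eef_pos: [566.6, 4.7, 32.7]
eef_rot: [-3.14, 0.0, 1.351]
wrist_force: [-4.7, 0.7, -3.4]
finger_gap: 43.4
finger_force: 45.0
```

Request:
move_arm:
  moves:
    - [-0.002, 0, 0, 0]
    - [-0.004, 0, 0, 0]
    - [-0.006, 0, 0, 0]
    - [-0.007, 0, 0, 0]
    - [-0.007, 0, 0, 0]
    - [-0.007, 0, 0, 0]

```text
clock: 45.3
eef_pos: [565.1, -2.3, 32.5]
eef_rot: [-3.141, 0.0, 1.351]
wrist_force: [-5.0, 1.9, -7.0]
finger_gap: 43.5
finger_force: 45.0
```

Request:
move_arm:
  moves:
    - [-0.001, 0, 0.0008, 0]
    - [-0.002, 0, 0.0015, 0]
    - [-0.003, 0, 0.0015, 0]
    - [-0.004, 0, 0.0015, 0]
    - [-0.004, 0, 0.0015, 0]

```text
clock: 45.8
eef_pos: [564.3, -6.0, 31.1]
eef_rot: [-3.141, -0.0, 1.351]
wrist_force: [-4.9, 3.7, -6.2]
finger_gap: 43.5
finger_force: 45.0
```

Request:
move_arm:
  moves:
    - [-0.001, 0.0005, 0, 0]
    - [-0.002, 0.0005, 0, 0]
    - [-0.002, 0.0005, 0, 0]

```text
clock: 46.1
eef_pos: [564.1, -6.8, 31.1]
eef_rot: [-3.14, -0.002, 1.351]
wrist_force: [-5.6, 13.0, -5.0]
finger_gap: 43.1
finger_force: 45.0
```

Request:
move_arm:
  moves:
    - [0, 0, 0.0006, 0]
    - [0, 0, 0.0012, 0]
    - [0, 0, 0.0015, 0]
    - [0, 0, 0.0015, 0]

```text
clock: 46.5
eef_pos: [564.1, -6.7, 30.7]
eef_rot: [-3.14, -0.002, 1.351]
wrist_force: [-13.5, 13.9, 9.0]
finger_gap: 43.1
finger_force: 45.0
```

Request:
move_arm:
  moves:
    - [0, 0, 0, 0]
    - [0, 0, 0, 0]
    - [0, 0, 0, 0]
    - [0, 0, 0, 0]
    - [0, 0, -0.05, 0]
    - [0, 0, -0.1, 0]
    - [0, 0, -0.15, 0]
    - [0, 0, -0.17, 0]
    - [0, 0, -0.17, 0]
    - [0, 0, -0.17, 0]
  jaw: 0.08

```text
clock: 47.5
eef_pos: [564.5, -8.3, 199.2]
eef_rot: [-3.141, 0.0, 1.351]
wrist_force: [-0.4, -0.3, -0.6]
finger_gap: 79.8
finger_force: 0.0
```

Run:
```python
from h import *
for n in ("side","wrist","scene"):
    c,X=platecheck(n); cv2.imwrite(f"pics/p3{n}.png",c["frame"] if n=="wrist" else cv2.resize(c["frame"][150:300,200:400],None,fx=4,fy=4))
    for col in ("orange",):
        for ce,a,m in blobs(c,col):
            md=np.median(X[m],0)
            if abs(md[0]-455)<100 and abs(md[1]+300)<100: print(n,col,a,md)
go(648,-201.5,165,0.04)
```

```text
side neck [562.8  -4.7] 172
  rim red 48 [574.8  52.1] line angle mod pi 2.918 len 117.27840280398215
  rim blue 25 [620.6  -9.3] line angle mod pi 1.354 len 99.26857547263252
  top z spread [12.6 16.6 19.1]
side orange 47 [ 481.2 -273.5   24.4]
side orange 46 [ 424.  -287.1   24. ]
wrist neck [564.   -6.7] 1065
  top z spread [14.3 18.4 20.2]
wrist orange 14 [ 489.5 -277.2   26.2]
wrist orange 12 [ 431.5 -293.4   26.9]
scene neck [565.6  -6.5] 204
  rim red 56 [579.6  49.9] line angle mod pi 2.920 len 111.71832530865805
  top z spread [13.1 16.9 19.6]
scene orange 84 [ 431.6 -296.1   18.4]
scene orange 79 [ 491.  -280.9   17.6]
pos [564.1  -8.2 198.1] yaw 1.351 -> row [-0.1703, 0.1241, 0.0329, 1.3107] rows>= 8.7
```

View pics/p3scene.png

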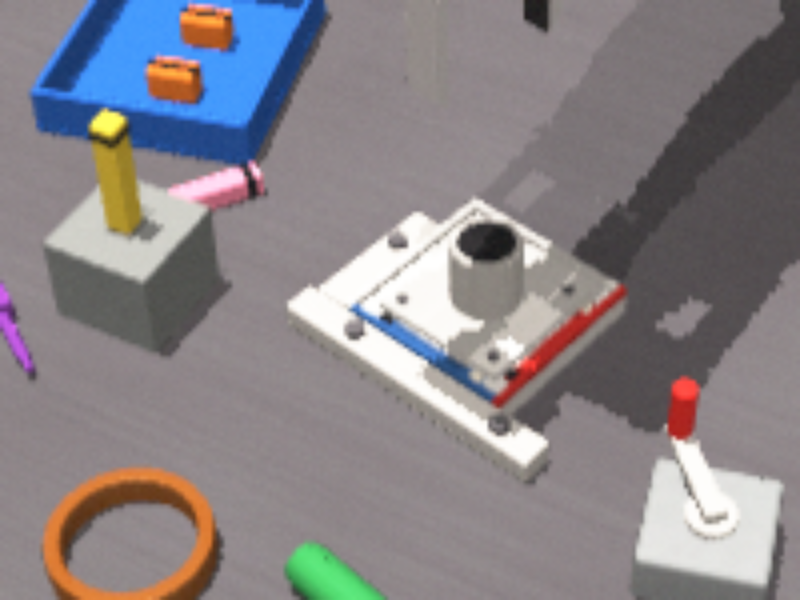

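The plate sits flush, with the blue edge along the bar from (360,308) to (495,398), the red edge facing +y, and the lever back at rest. Both guards are in the tray and the stylus is upright in its stand. The pink look-alike lies on the bench and plays no part in the task.

Request:
move_arm:
  moves:
    - [-0.17, 0.124, 0.033, 1.311]
    - [-0.17, 0.124, 0.033, 1.311]
    - [-0.17, 0.124, 0.033, 1.311]
    - [-0.17, 0.124, 0.033, 1.311]
    - [-0.17, 0.124, 0.033, 1.311]
    - [-0.17, 0.124, 0.033, 1.311]
    - [-0.17, 0.124, 0.033, 1.311]
    - [-0.17, 0.124, 0.033, 1.311]
    - [-0.17, 0.124, 0.033, 1.311]
    - [-0.17, 0.124, 0.033, 1.311]
    - [-0.17, 0.124, 0.033, 1.311]
  jaw: 0.04

```text
clock: 48.75
eef_pos: [648.3, -201.1, 165.8]
eef_rot: [-3.141, 0.001, 0.043]
wrist_force: [0.1, 0.3, 1.1]
finger_gap: 39.8
finger_force: 0.0
```

Run:
```python
from h import *
go(648.2,-202,78,0.04)
```

```text
pos [ 648.3 -201.1  165.8] yaw 0.043 -> row [-0.0001, 0.0009, 0.0878, 0.0032] rows>= 1.8
```

Request:
move_arm:
  moves:
    - [0, 0.001, 0.03, 0.003]
    - [0, 0.001, 0.06, 0.003]
    - [0, 0.001, 0.088, 0.003]
    - [0, 0.001, 0.088, 0.003]
    - [0, 0.001, 0.088, 0.003]
    - [0, 0.001, 0.088, 0.003]

```text
clock: 49.35
eef_pos: [649.4, -202.4, 80.8]
eef_rot: [3.141, -0.002, 0.038]
wrist_force: [-0.7, 0.2, 0.5]
finger_gap: 40.2
finger_force: 0.0
```

Request:
move_arm:
  moves:
    - [0, 0, 0, 0]
    - [0, 0, 0, 0]
    - [0, 0, 0, 0]
    - [0, 0, 0, 0]
    - [0, 0, 0, 0]
    - [0, 0, 0, 0]
  jaw: 0.008
  squeeze: 40

```text
clock: 49.95
eef_pos: [648.7, -202.2, 79.2]
eef_rot: [3.141, -0.001, 0.037]
wrist_force: [-0.0, 1.0, 4.4]
finger_gap: 15.6
finger_force: 40.0
```

Request:
move_arm:
  moves:
    - [0, 0, -0.02, 0]
    - [0, 0, -0.04, 0]
    - [0, 0, -0.06, 0]
    - [0, 0, -0.08, 0]
    - [0, 0, -0.095, 0]
    - [0, 0, -0.095, 0]
    - [0, 0, -0.095, 0]

```text
clock: 50.65
eef_pos: [648.4, -202.1, 172.9]
eef_rot: [-3.141, 0.001, 0.037]
wrist_force: [0.1, 0.0, -0.6]
finger_gap: 15.9
finger_force: 40.0
```

Run:
```python
from h import *
s=manip.read_state(); print(s["eef_pos"],s["finger_gap"],s["wrist_force"])
go(620.9,16.8,112,0.04)
```

```text
[ 648.4 -202.1  172.9] 15.883397004894494 [ 0.1  0.  -0.6]
pos [ 648.4 -202.1  172.9] yaw 0.037 -> row [-0.0193, -0.2198, 0.061, -0.0032] rows>= 4.6
```

Request:
move_arm:
  moves:
    - [-0.004, -0.04, 0.0, 0]
    - [-0.007, -0.085, 0.0, 0]
    - [-0.011, -0.13, 0.01, 0]
    - [-0.014, -0.175, 0.02, 0]
    - [-0.016, -0.2, 0.03, 0]
    - [-0.0188, -0.22, 0.045, 0]
    - [-0.0188, -0.22, 0.06, 0]
    - [-0.0188, -0.22, 0.06, 0]
    - [-0.0188, -0.22, 0.06, 0]

```text
clock: 51.55
eef_pos: [621.7, 16.0, 113.3]
eef_rot: [3.142, 0.001, 0.036]
wrist_force: [-0.2, 0.0, -1.0]
finger_gap: 15.8
finger_force: 40.0
```

Run:
```python
from h import *
go(621.5,17,88,0.037)
```

```text
pos [621.7  16.  113.3] yaw 0.036 -> row [-0.0001, -0.001, 0.0253, -0.0011] rows>= 0.5
```

Request:
move_arm:
  moves:
    - [0, -0.001, 0.005, 0]
    - [0, -0.001, 0.01, 0]
    - [0, -0.001, 0.015, 0]
    - [0, -0.001, 0.019, 0]
    - [0, -0.001, 0.022, 0]
    - [0, -0.001, 0.024, 0]
    - [0, -0.001, 0.025, 0]
    - [0, -0.001, 0.026, 0]
    - [0, -0.001, 0.027, 0]
    - [0, -0.001, 0.027, 0]
    - [0, -0.001, 0.027, 0]

```text
clock: 52.65
eef_pos: [621.7, 18.0, 86.9]
eef_rot: [-3.142, -0.0, 0.037]
wrist_force: [-0.5, 1.4, -0.3]
finger_gap: 15.9
finger_force: 40.0
```

Request:
move_arm:
  moves:
    - [0, 0, 0.001, 0]
    - [0, 0, 0.0015, 0]
    - [0, 0, 0.002, 0]
    - [0, 0, 0.002, 0]

```text
clock: 53.05
eef_pos: [621.6, 18.0, 84.7]
eef_rot: [-3.142, 0.0, 0.037]
wrist_force: [-0.3, -0.5, 0.3]
finger_gap: 15.9
finger_force: 40.0
```

Request:
move_arm:
  moves:
    - [0, 0.0003, 0.0007, 0]
    - [0, 0.0006, 0.0013, 0]
    - [0, 0.001, 0.0013, 0]
    - [0, 0.001, 0.0013, 0]

```text
clock: 53.45
eef_pos: [621.9, 17.4, 84.0]
eef_rot: [-3.141, -0.001, 0.037]
wrist_force: [-1.0, 3.9, 5.5]
finger_gap: 15.9
finger_force: 40.0
```

Contact at 5.5 N on the groove floor (tip z ≈ 15). I'll trace at 2 cm/s.

Request:
move_arm:
  moves:
    - [0, 0, 0, 0]
    - [0, 0, 0, 0]
    - [-0.0005, 0.0019, 0, 0]
    - [-0.001, 0.0039, 0, 0]
    - [-0.0016, 0.0058, 0, 0]
    - [-0.0021, 0.0077, 0, 0]
    - [-0.0026, 0.0097, 0, 0]
    - [-0.0031, 0.0116, 0, 0]
    - [-0.0036, 0.0135, 0, 0]
    - [-0.0042, 0.0154, 0, 0]
    - [-0.0047, 0.0174, 0, 0]
    - [-0.0052, 0.0193, 0, 0]

```text
clock: 54.65
eef_pos: [617.6, -2.3, 84.0]
eef_rot: [-3.141, -0.002, 0.037]
wrist_force: [1.1, 4.2, 5.6]
finger_gap: 15.9
finger_force: 40.0
```

Run:
```python
from h import *
s=manip.read_state(); print(s["wrist_force"]); go(606,-52,s["eef_pos"][2],0.037)
```

```text
[1.1 4.2 5.6]
pos [617.6  -2.3  84. ] yaw 0.037 -> row [-0.0135, 0.0492, -0.0, -0.0002] rows>= 1.0
```

Request:
move_arm:
  moves:
    - [-0.0005, 0.0019, 0, 0]
    - [-0.001, 0.0039, 0, 0]
    - [-0.0016, 0.0058, 0, 0]
    - [-0.0021, 0.0077, 0, 0]
    - [-0.0026, 0.0097, 0, 0]
    - [-0.0031, 0.0116, 0, 0]
    - [-0.0036, 0.0135, 0, 0]
    - [-0.0042, 0.0154, 0, 0]
    - [-0.0047, 0.0174, 0, 0]
    - [-0.0052, 0.0193, 0, 0]
    - [-0.0057, 0.0212, 0, 0]
    - [-0.0063, 0.0232, 0, 0]

```text
clock: 55.85
eef_pos: [612.2, -25.8, 84.0]
eef_rot: [-3.141, -0.002, 0.037]
wrist_force: [1.8, 3.8, 4.6]
finger_gap: 15.7
finger_force: 40.0
```

Request:
move_arm:
  moves:
    - [-0.0005, 0.0019, 0, 0]
    - [-0.001, 0.0039, 0, 0]
    - [-0.0016, 0.0058, 0, 0]
    - [-0.0021, 0.0077, 0, 0]
    - [-0.0026, 0.0097, 0, 0]
    - [-0.0031, 0.0116, 0, 0]
    - [-0.0036, 0.0135, 0, 0]
    - [-0.0042, 0.0154, 0, 0]
    - [-0.0047, 0.0174, 0, 0]
    - [-0.0052, 0.0193, 0, 0]
    - [-0.0057, 0.0212, 0, 0]
    - [-0.0063, 0.0232, 0, 0]

```text
clock: 57.05
eef_pos: [606.8, -49.2, 84.0]
eef_rot: [-3.141, -0.001, 0.037]
wrist_force: [1.2, 3.3, 5.3]
finger_gap: 15.9
finger_force: 40.0
```

Request:
move_arm:
  moves:
    - [-0.0005, 0.0019, 0, 0]
    - [-0.001, 0.0039, 0, 0]
    - [-0.0011, 0.0045, 0, 0]
    - [-0.0011, 0.0045, 0, 0]
    - [-0.0011, 0.0045, 0, 0]

```text
clock: 57.55
eef_pos: [605.8, -53.8, 84.0]
eef_rot: [-3.142, -0.001, 0.037]
wrist_force: [0.1, 3.3, 5.6]
finger_gap: 15.8
finger_force: 40.0
```

Force was steady all along. Now I'll lift and return the stylus to the stand.

Request:
move_arm:
  moves:
    - [0, 0, -0.003, 0]
    - [0, 0, -0.007, 0]
    - [0, 0, -0.012, 0]
    - [0, 0, -0.04, 0]
    - [0, 0, -0.09, 0]
    - [0, 0, -0.09, 0]
    - [0, 0, -0.09, 0]

```text
clock: 58.25
eef_pos: [605.7, -54.0, 174.5]
eef_rot: [3.141, -0.002, 0.037]
wrist_force: [-1.1, 0.4, -0.9]
finger_gap: 15.9
finger_force: 40.0
```

Run:
```python
from h import *
go(648.5,-202,172,0.037)
```

```text
pos [605.7 -54.  174.5] yaw 0.037 -> row [0.0374, 0.1495, 0.0027, -0.0003] rows>= 3.1
```

Request:
move_arm:
  moves:
    - [0.009, 0.037, 0, 0]
    - [0.018, 0.074, 0, 0]
    - [0.027, 0.111, 0, 0]
    - [0.037, 0.149, 0, 0]
    - [0.037, 0.149, 0, 0]
    - [0.037, 0.149, 0, 0]
    - [0.037, 0.149, 0, 0]

```text
clock: 58.95
eef_pos: [647.5, -200.5, 172.6]
eef_rot: [-3.141, 0.001, 0.037]
wrist_force: [0.4, 1.4, -1.0]
finger_gap: 15.9
finger_force: 40.0
```

Run:
```python
from h import *
go(648.6,-202,80,0.037)
```

```text
pos [ 647.5 -200.5  172.6] yaw 0.037 -> row [0.0012, 0.0016, 0.0926, 0.0005] rows>= 1.9
```

Request:
move_arm:
  moves:
    - [0.001, 0.001, 0.015, 0]
    - [0.001, 0.001, 0.03, 0]
    - [0.001, 0.001, 0.04, 0]
    - [0.001, 0.001, 0.05, 0]
    - [0.001, 0.001, 0.06, 0]
    - [0.001, 0.001, 0.07, 0]
    - [0.001, 0.001, 0.08, 0]
    - [0.001, 0.001, 0.087, 0]
    - [0.001, 0.001, 0.0915, 0]
    - [0.001, 0.001, 0.0925, 0]
    - [0.001, 0.001, 0.0925, 0]

```text
clock: 60.05
eef_pos: [649.0, -202.4, 81.1]
eef_rot: [3.141, -0.0, 0.037]
wrist_force: [-0.2, 1.3, 0.1]
finger_gap: 15.6
finger_force: 40.0
```

Request:
move_arm:
  moves:
    - [0, 0, 0.0005, 0]
    - [0, 0, 0.001, 0]
    - [0, 0, 0.001, 0]

```text
clock: 60.35
eef_pos: [648.9, -202.4, 80.2]
eef_rot: [3.141, -0.0, 0.037]
wrist_force: [-0.2, -0.2, -0.5]
finger_gap: 15.7
finger_force: 40.0
```

Request:
move_arm:
  moves:
    - [0, 0, 0, 0]
    - [0, 0, 0, 0]
    - [0, 0, 0, 0]
    - [0, 0, -0.03, 0]
    - [0, 0, -0.06, 0]
    - [0, 0, -0.1, 0]
    - [0, 0, -0.1, 0]
    - [0, 0, -0.1, 0]
  jaw: 0.04

```text
clock: 61.15
eef_pos: [649.1, -202.4, 180.6]
eef_rot: [3.141, -0.001, 0.037]
wrist_force: [0.3, -0.3, -0.7]
finger_gap: 40.0
finger_force: 0.0
```

Run:
```python
from h import *
styluscheck(); go(635.6,109,165,0.257)
```

```text
scene 132 52 [ 651.2 -199.3  136.7] max z 139.6656038163332
scene 62 30 [ 654.6 -196.4   67.2] max z 71.71785022792967
side 132 28 [ 647.3 -196.3  136.8] max z 139.4275369101048
side 62 25 [ 644.8 -193.3   66.6] max z 71.90469518484203
wrist 132 376 [ 650.1 -201.5  138.8] max z 140.2985899978933
wrist 62 35 [ 655.8 -201.5   67. ] max z 71.5161122923747
pos [ 648.4 -202.2  178.4] yaw 0.037 -> row [-0.0013, -0.3114, 0.0137, -0.2202] rows>= 6.2
```

Request:
move_arm:
  moves:
    - [-0.001, -0.311, 0.012, -0.22]
    - [-0.001, -0.311, 0.012, -0.22]
    - [-0.001, -0.311, 0.012, -0.22]
    - [-0.001, -0.311, 0.012, -0.22]
    - [-0.001, -0.311, 0.012, -0.22]
    - [-0.001, -0.311, 0.012, -0.22]
    - [-0.001, -0.311, 0.012, -0.22]
    - [-0.001, -0.311, 0.012, -0.22]
    - [-0.001, -0.311, 0.012, -0.22]
    - [-0.001, -0.311, 0.012, -0.22]
  jaw: 0.0

```text
clock: 62.3
eef_pos: [636.6, 106.6, 167.7]
eef_rot: [3.141, 0.0, 0.255]
wrist_force: [-0.6, 0.5, 0.3]
finger_gap: 0.2
finger_force: 0.0
```

Run:
```python
from h import *
go(635.9,111.5,57,0.257)
```

```text
pos [636.6 106.6 167.7] yaw 0.255 -> row [0.0006, -0.005, 0.1107, -0.0021] rows>= 2.2
```

Request:
move_arm:
  moves:
    - [0, -0.004, 0.04, 0]
    - [0, -0.004, 0.08, 0]
    - [0, -0.004, 0.111, 0]
    - [0, -0.004, 0.111, 0]
    - [0, -0.004, 0.111, 0]
    - [0, -0.004, 0.111, 0]

```text
clock: 62.9
eef_pos: [636.6, 111.8, 59.4]
eef_rot: [3.141, -0.003, 0.256]
wrist_force: [-0.0, -0.3, 0.6]
finger_gap: 0.6
finger_force: 0.0
```

Request:
move_arm:
  moves:
    - [0, -0.008, 0, 0]
    - [0, -0.015, 0, 0]
    - [-0.0025, -0.021, 0, 0]
    - [-0.0046, -0.0266, 0, 0]
    - [-0.0056, -0.033, 0, 0]
    - [-0.0061, -0.0389, 0, 0]
    - [-0.0055, -0.045, 0, 0]
    - [-0.0045, -0.0514, 0, 0]
    - [-0.003, -0.057, 0, 0]
    - [-0.001, -0.061, 0, 0]
    - [-0.001, -0.061, 0, 0]

```text
clock: 64.0
eef_pos: [618.5, 171.1, 56.7]
eef_rot: [3.141, 0.001, 0.257]
wrist_force: [-2.7, -5.7, 2.1]
finger_gap: 0.3
finger_force: 2.3
```

Request:
move_arm:
  moves:
    - [0.001, -0.001, 0, 0]
    - [0.001, -0.002, 0, 0]
    - [0.001, -0.002, 0, 0]

```text
clock: 64.3
eef_pos: [619.1, 171.8, 56.7]
eef_rot: [3.139, 0.002, 0.257]
wrist_force: [-1.6, -14.3, 2.2]
finger_gap: 0.5
finger_force: 6.5
```

Request:
move_arm:
  moves:
    - [0.001, -0.001, 0, 0]
    - [0.001, -0.002, 0, 0]
    - [0.001, -0.002, 0, 0]

```text
clock: 64.6
eef_pos: [619.2, 172.5, 56.6]
eef_rot: [3.138, 0.004, 0.256]
wrist_force: [-5.9, -25.2, 6.3]
finger_gap: 0.4
finger_force: 11.0
```

The lever is at its stop, with force rising as in the first swing. I'll let it go and check everything.

Request:
move_arm:
  moves:
    - [-0.004, 0.008, 0, 0]
    - [-0.007, 0.016, 0, 0]
    - [-0.008, 0.026, 0, 0]
    - [-0.007, 0.037, 0, 0]
    - [-0.004, 0.047, 0, 0]
    - [-0.001, 0.058, 0, 0]
    - [0, 0.075, 0, 0]
    - [0, 0.085, 0, 0]
    - [0, 0.085, -0.05, 0]
    - [0, 0.085, -0.1, 0]
    - [0, 0.085, -0.14, 0]
    - [0, 0.085, -0.14, 0]

```text
clock: 65.8
eef_pos: [643.5, 92.8, 203.6]
eef_rot: [3.14, -0.01, 0.257]
wrist_force: [0.8, -0.2, -0.2]
finger_gap: 0.2
finger_force: 0.0
```

Run:
```python
from h import *
for n in ("scene","side"):
    c,X=platecheck(n); cv2.imwrite(f"pics/fin{n}.png",c["frame"])
    for col in ("red","orange"):
      for ce,a,m in blobs(c,col,6):
        md=np.median(X[m],0)
        if np.hypot(md[0]-630,md[1]-168)<60 or (abs(md[0]-455)<100 and abs(md[1]+300)<100): print(n,col,a,md)
styluscheck(); s=manip.read_state(); print(s["clock"],s["eef_pos"],s["wrist_force"],s["qd"])
```

```text
scene neck [565.5  -5.2] 207
  rim red 67 [582.1  49.2] line angle mod pi 2.926 len 116.80473845306693
  top z spread [13.  16.8 19.6]
scene red 76 [631.8 145.6  69.3]
scene orange 84 [ 431.5 -295.5   17.7]
scene orange 79 [ 490.4 -281.8   17.1]
side neck [563.   -5.4] 174
  rim red 49 [569.6  52.9] line angle mod pi 2.918 len 115.5312476897414
  rim blue 25 [620.3 -11.3] line angle mod pi 1.354 len 98.89733908290327
  top z spread [12.4 16.5 19. ]
side red 62 [625.  149.2  70.5]
side orange 48 [ 481.3 -272.4   23.4]
side orange 46 [ 423.3 -286.    24.7]
scene 132 50 [ 650.2 -198.7  137.4] max z 139.91961062455044
scene 62 31 [ 654.5 -196.1   66.5] max z 71.87414022422107
side 132 30 [ 646.4 -193.9  137. ] max z 139.50354916918357
side 62 22 [ 645.3 -193.8   66.8] max z 71.81658485249231
wrist 132 313 [ 649.2 -197.   138.5] max z 140.53198361993128
wrist 62 105 [ 649.8 -194.2   66.9] max z 71.72505009089772
66.05 [640.9  92.9 195.2] [ 0.   0.1 -0.5] [ 0.  0. -0.  0.  0.  0.]
```

View pics/finscene.png

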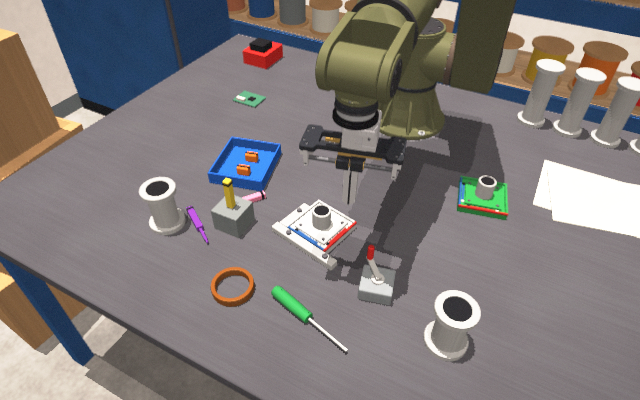

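The final view shows the plate seated at (320,225), the stylus in its stand at (230,195), the guards in the tray, and the lever at rest at (372,252). The tubes, tape and screwdriver are where they were.

```bash
python3 -c "
from cell import manip
print(manip.sign_off())"
```

```text
the job is handed in; nothing more can be done
None
```

The job is handed in at about 66 s of the 210 s: two guards in the tray, both seams traced, the lever swung twice, the plate seated blue edge on the bar, and the stylus back in its stand; no verdict came back, and two look-alike styluses (pink, purple) ended up lying on the bench.

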